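Step the candling lamp's filter wheel to blue and switch it on

TASK

Get the candling lamp ready for checking cups: with the fingertips only, gently push the thumb tabs to step its filter wheel round until the blue filter clicks into place under the cup ring, and only then press the lamp's rocker switch over to on (the end with the green dot). Either direction of turning will do; grip and pick up nothing, and leave the cups, jar, lid and swab stick where they are.

Things in the scene. Friction and masses are not known exactly. Their poses are not given: they have to be found in the camera images.
- candling_lamp: fixed low box, grey case, black deck 58 mm above the work surface, filter wheel lying on top. Origin on the work surface straight under the wheel's axis; x axis points from the wheel's axis to the light port (away from the robot, within about 0.35 rad of straight ahead), z up. The case spans x -135 to +90 mm, y -85 to +85 mm
- filter_wheel (a joint): wheel on the box's vertical axis, endless. Value (rad): angle from light port to blue filter, counter-clockwise positive from above; 0 or a multiple of 2 pi = blue in place. A sprung roller clicks it into six rests 1.047 rad apart: pushed past half-way it jumps to the next rest by itself, short of that it falls back. Disc 136 mm across, top 76 mm above the work surface
- blue_filter (a point): centre of the blue filter's top face, 45 mm from the wheel's axis, 77.5 mm above the work surface. Six filters 31 mm across, 60 degrees apart, counter-clockwise from above: blue, clear, amber, red, green, grey
- light_port (a point): centre of the light port at the filters' height (77.5 mm), 45 mm from the wheel's axis, where the blue filter must come. Over it a fixed black cup ring, 49 mm across, top 94 mm above the work surface, held by an arm from the spindle, whose cap is 24 mm across and 96 mm high
- blue_tab (a point): middle of the blue filter's thumb tab, 86 mm from the wheel's axis, 86.5 mm above the work surface. All six filters have such a tab outward of them: an upright aluminium lug 78 to 94 mm from the axis, 8 mm thick along the turning direction, top at 96.5 mm with an inlay of its filter's colour, free deck (58 mm high) under and between. Stepping takes about 2 N sideways
- lamp_switch (a joint): black rocker switch on the deck's near right part: 0 = off (as found), 0.35 rad = on. It snaps over when the raised end is pressed down more than half-way (about 2.5 mm), with 3 to 4 N, and stays
- switch_on_end (a point): point on top of the rocker's on end (the raised end with the green dot, at the box's -y side), where to press. Rocker 37 x 18 mm, long side along the box's y; its pivot is 12.5 mm from this point towards +y of the box; pressed fully this point sinks about 4.5 mm
- cup_waiting: white cup with blue flowers, 114 mm across, 56 mm high, loose; origin under its centre. A bystander
- cup_second: a second such cup, 108 mm across, 56 mm high, loose; origin under its centre. A bystander
- jar: blue jar with white cap, 45 mm across, 70 mm high, loose; origin under its centre. A bystander
- palette_lid: flat white porcelain lid, 108 mm across, 11 mm high, loose; origin under its centre. A bystander
- swab: brown tapered stick, 157 mm long, 17 mm thick, loose; origin under its middle. A bystander

How it is judged (in metres and radians):
On the way, in this order (a step that is already met when the one before it is completed fails the run):
1. the blue filter has clicked in under the cup ring with the lamp still off (horizontal distance between blue_filter and light_port below 0.003 m and velocity of joint filter_wheel between -0.2 and 0.2 rad/s and value of joint lamp_switch below 0.1 rad), for 0.2 s.
2. the rocker is pressed over to on with the blue filter in place (horizontal distance between blue_filter and light_port below 0.003 m and value of joint lamp_switch above 0.3 rad), for 0.1 s.
At the end, for the whole second after the job is handed in: The blue filter rests within 3 mm of the light port's centre (clicked in), the wheel is still, and the rocker switch is on (over 0.3 rad of 0.35) (all of step 2 and velocity of joint filter_wheel between -0.2 and 0.2 rad/s); the robot touches nothing.
It fails at once if the lamp is switched on while the blue filter is not in place (value of joint lamp_switch above 0.25 rad and horizontal distance between blue_filter and light_port above 0.006 m).
It fails at once if the fingers squeeze or press the lamp, its wheel or its switch with over 30 N (contact force between the fingers and candling_lamp above 30 N).
It fails at once if a bystander is pushed about or picked up (moved over 10 mm) (distance of any of cup_waiting, cup_second, jar, palette_lid, swab from where it was at the start of the episode above 0.01 m).
It also fails if it takes over 64 s, if anything falls off the work surface, if the arm or the gripper's body presses on something with over 40 N, if the wrist force passes 120 N, or if a joint passes its speed limit or range.

ROBOT

A 6-joint arm with a two-finger parallel gripper is mounted at the origin on a cart in front of the work surface, level with it; the furniture and walls round the work are solid. World frame = base frame: x ahead of the robot, y to its left, z up, the work surface at z = 0. Lengths are in mm, angles in rad, forces in N, time in s.
With the tool pointing down it reaches from about 275 to 725 mm from the base axis. Payload 5.6 kg.
Tool frame: the origin (TCP) lies on the centre line of the jaws, within the pads' length; the fingertips stand 8 mm ahead of it and the grasp point (between the pads) lies 11 mm behind it; x points along the fingers, z is the direction in which the jaws open and shut, and the axes are right-handed (so a half turn about x gives the same grasp; the last joint's range is limited). The gripper opens to 85 mm and grips with 20 to 120 N. Pads are 22 mm wide; open, the fingers measure 114 mm over their backs; the gripper's body (76 mm by 85 mm) begins 54 mm behind the grasp point. The pads swing forward as they close: fully open they stand 13 mm farther back than shut.
Start: joints at [-0.945, 0.255, 0.108, 0, -1.424, -0.285], TCP at [183.852, -518.354, 205.483] pointing down, gripper open.
Joint ranges: [-2.95, 2.95], [-1.21, 1.97], [-1.09, 1.5], [-2.87, 1.71], [-2.94, -0.07], [-3.05, 3.05]. Speed limits (rad/s): [2.57, 2.57, 3.14, 3.14, 3.14, 3.14].

INTERFACE

Orientations are given as a unit quaternion [w, x, y, z].
In Python, from bench import env gives the robot as it stands. The module is installed in compiled form; this text tells all that it offers.
- The arm moves only by the tool apply_moves, never from a script. Its argument "commands" is text: rows parted by semicolons, each of 7 numbers parted by spaces: the shift along the tool's x, y, z as a fraction of full scale, then the turn, a rotation vector about the tool's x, y, z as a fraction of full scale, then the gripper command: -1 is fully open, 1 is shut, values between are in proportion. In form: x y z rx ry rz hand; .... A call has 1 to 10 rows; each row is the pose to reach, as a shift and turn from the pose commanded when the call began, along the tool's axes at that moment, turning the shorter way round; what a row does not reach only later rows make up. Full scale, the value 1, is 0.15 m for a shift and 2 pi rad for a turn. A row lasts 1/12 s, in which the tool goes at most 41.7 mm and 7.16 degrees, less where a joint would pass 70% of its speed; a pose out of reach is approached as far as the arm can. A call with a number of a shift or a turn outside -1 to 1 is refused whole. A call with a gripper value outside its range is refused whole. The fingers move at their own pace and stop on an object; "force" is the grip in N (left out, the last holds). Time passes only in rows, so rows that repeat a pose let the fingers close. It gives the time, the measured TCP pose, the force and the opening at its end, in the units of the state.
- env.observe(): the state, without advancing time (a new reading comes with each control period).
- env.grab_frame(name): name is "scene" or "top"; returns a dict with "img" (480x640x3 uint8, blue, green, red), "depth" (480x640 float32, mm along the optical axis (not along the pixel's ray), 0 where there is no reading), "intrinsics" (3x3 intrinsics, pixels), "k1" (the pictures are not rectified: a ray, as slopes to the right and down, at radius r is drawn at 1 + k1 r^2 times it, then the intrinsics apply), "position" and "rotation" of the camera in the world. Camera axes: x right, y down, z forward; pixel columns grow to the right and rows downward; lengths in mm; the calibration is good to about 2 mm. A picture is of the moment at which its call begins.
- env.sign_off(): hands the job in, once; it reports no verdict.
Trained networks look in a picture, given as the dict that the camera call returned (one of the last four; its "shot" number tells which), for a name from the list of things; names that differ only in an ending like _2 or _b are one class to them, and where a whole thing is asked for, a point or a joint stands for the part that bears it (a point fixed in the world has none). Each returns a list of dicts, best first, with "confidence" (0 to 1); they miss things now and then, are a little off and sometimes report something else, mostly with a low value. They report only what shows in the picture. A call takes as long as a camera call.
- env.recognise(picture, query): "pixel" ([column, row] in pixels, amid what is visible of it).
- env.cut_out(picture, query): "mask" (480x640 bool, what is visible of it) and "pixel" ([column, row] in pixels, amid what is visible of it).
The state is a dict: "clock": time; "joints": joint angles; "joint_vel": joint speeds; "joint_torque": joint torques, N m; "tcp_pos": TCP position; "orientation": TCP orientation; "wrist_force": force on the tool from outside, world axes, zero at the start; "wrist_torque": the same for the moment, N m; "grip_width": opening from 0.0 (shut) to 1.0 (fully open).
Only numpy, scipy, OpenCV 4.12 (cv2) and the standard library are available. Lean on these libraries where they do the work, as an engineer would, in place of code of your own. Each camera call takes 0.05 s, during which the arm holds its last target.

## Working session

There is one attempt and no reset: what is moved stays moved. The work goes in short steps, Python scripts to look and compute and a tool call to move; the robot and the scene stay as the last step left them, time stands still between calls to the robot, and variables do not carry over. Pictures are saved under pics/ and viewed, and the job is handed in when it is done.

Besides the shell and the picture viewer there is one more tool, called by a JSON object that holds its "name" and its "arguments", one argument or row to a line. apply_moves: Moves the arm, as the interface text tells. Shift numbers are shares of 0.15 m and turn numbers shares of 2 pi rad, none past 1 either way. Its arguments: {"type":"object","properties":{"commands":{"type":"string"},"force":{"type":"number"}},"required":["commands"]}

```bash
mkdir -p pics; cat > h.py <<'E'
import numpy as np,cv2
from bench import env
def ray(f,u,v):
    K=np.array(f["intrinsics"]);k=f["k1"]
    d=np.array([(u-K[0,2])/K[0,0],(v-K[1,2])/K[1,1]]);s=d.copy()
    for _ in range(30): s=d/(1+k*(s@s))
    return np.array(f["rotation"])@np.array([s[0],s[1],1])
def atz(f,u,v,z):
    r=ray(f,u,v);p=np.array(f["position"]);return p+r*(z-p[2])/r[2]
def proj(f,P):
    K=np.array(f["intrinsics"]);c=np.array(f["rotation"]).T@(np.array(P)-np.array(f["position"]))
    s=c[:2]/c[2];s=s*(1+f["k1"]*(s@s));return np.array([K[0,0]*s[0]+K[0,2],K[1,1]*s[1]+K[1,2]])
E
python3 - <<'E'
from h import *
for n in("scene","top"):
    f=env.grab_frame(n);cv2.imwrite(f"pics/{n}0.png",f["img"]);print(n,f["position"],np.round(f["rotation"],3).tolist(),f["k1"],f["intrinsics"])
    for q in ["candling_lamp","filter_wheel","blue_filter","blue_tab","lamp_switch","switch_on_end","light_port","cup_waiting","jar","palette_lid","swab"]:
        try:
            r=env.recognise(f,q)
            print(q,[(np.round(x["pixel"],1).tolist(),round(x["confidence"],2)) for x in r[:3]])
        except Exception as e: print(q,e)
o=env.observe();print(o)
E
```

```text
scene [-145.5140378   445.83167405  758.44437761] [0.203, -0.44, 0.784, -0.388] -0.014471035757089247 [[496.5888923    0.         323.81313925]
 [  0.         496.5888923  242.22625155]
 [  0.           0.           1.        ]]
candling_lamp [([377.7, 240.4], 0.77), ([375.1, 223.6], 0.36)]
filter_wheel [([373.3, 221.1], 0.66)]
blue_filter [([370.4, 220.8], 0.96)]
blue_tab [([377.0, 222.7], 0.68)]
lamp_switch [([417.8, 242.1], 0.61)]
switch_on_end []
light_port [([378.7, 240.0], 0.59), ([375.0, 223.1], 0.41)]
cup_waiting [([240.5, 336.0], 0.74)]
jar [([203.7, 313.5], 0.9), ([347.9, 323.3], 0.33)]
palette_lid [([246.4, 249.4], 0.82), ([374.3, 222.1], 0.44)]
swab [([348.3, 325.1], 0.85), ([422.1, 240.2], 0.67)]
top [ 351.37412613   -6.01714211 1069.71557481] [-0.09, 0.716, -0.688, 0.081] 0.0014102330406876907 [[487.43670859   0.         318.3450885 ]
 [  0.         487.43670859 241.20539718]
 [  0.           0.           1.        ]]
candling_lamp [([407.2, 258.7], 0.85)]
filter_wheel [([411.4, 248.3], 0.87)]
blue_filter [([405.6, 250.5], 0.83), ([310.9, 332.1], 0.54)]
blue_tab [([407.
[... 344 characters left out ...]
 1.2, 'joints': array([-9.45403330e-01,  2.55093062e-01,  1.08215345e-01,  4.29814828e-07,
       -1.42390767e+00, -2.84570876e-01]), 'joint_vel': array([ 4.95799988e-05, -1.10522997e-03, -8.82215848e-04,  1.49227852e-03,
       -7.26435974e-04, -4.04898900e-04]), 'joint_torque': array([ 5.34334977e-04, -3.86413980e+01,  2.38067597e+01,  5.36799297e+00,
       -7.70240204e-04,  2.33194532e-05]), 'tcp_pos': array([ 183.85194974, -518.35799371,  205.49296425]), 'orientation': array([-0.40796242,  0.57755493, -0.40796521, -0.57754771]), 'wrist_force': array([ 0.13773753, -0.49389587, -0.12107295]), 'wrist_torque': array([-0.03697018,  0.00287693, -0.0200536 ]), 'grip_width': 0.9988468382168878}
```

```bash
python3 - <<'E'
import cv2
a=cv2.imread("pics/top0.png");cv2.imwrite("pics/topc.png",cv2.resize(a[180:340,310:510],None,fx=4,fy=3.75,interpolation=cv2.INTER_CUBIC)[:600])
a=cv2.imread("pics/scene0.png");cv2.imwrite("pics/scenec.png",cv2.resize(a[160:310,290:490],None,fx=4,fy=4,interpolation=cv2.INTER_CUBIC))
E
```

```text
(no output)
```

View pics/top0.png

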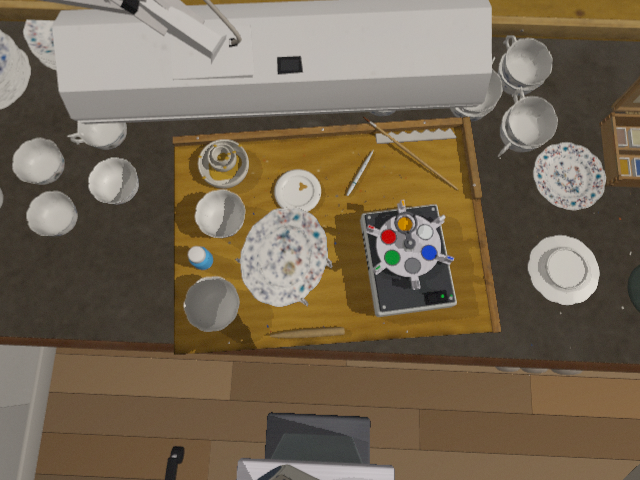

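View pics/topc.png

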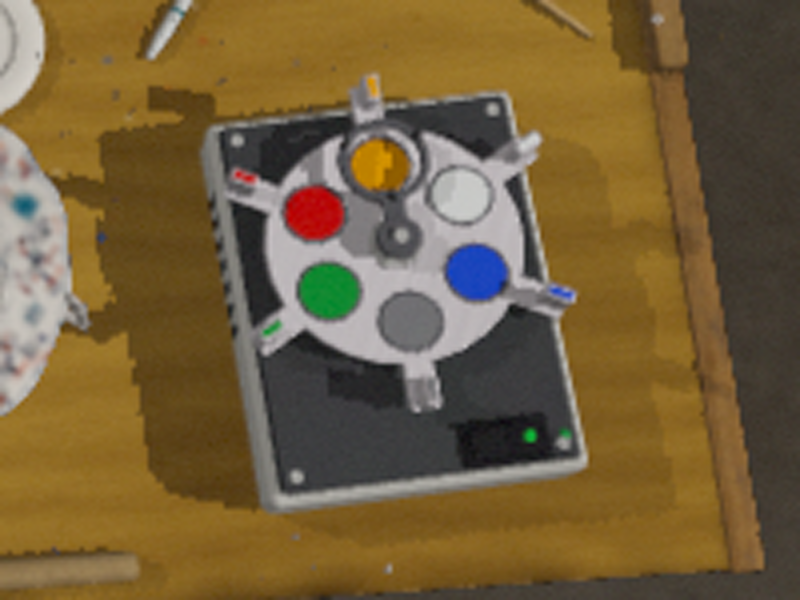

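View pics/scenec.png

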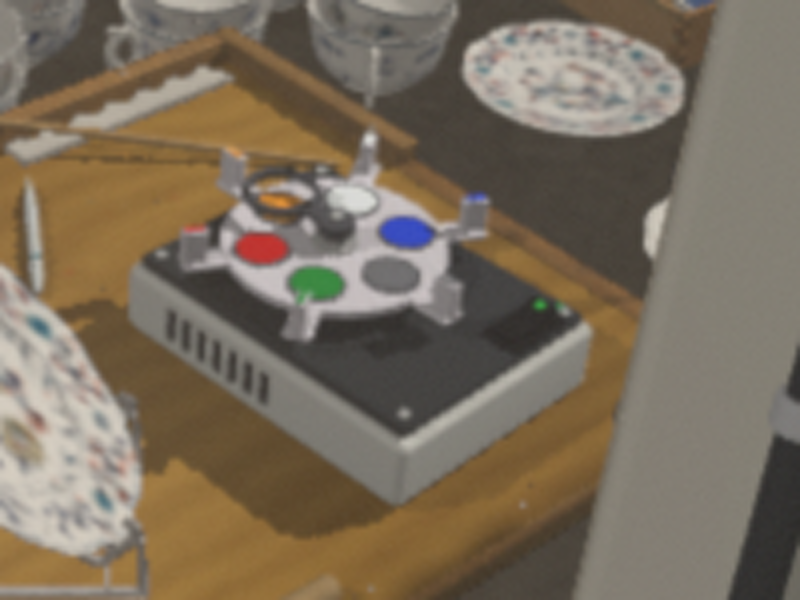

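The top view shows amber under the ring, which sits at the far (upper) side. Blue is two steps clockwise, at crop pixel (477,272), with its tab at the lower right. The switch is at the lower right with its green dot at crop pixel (530,436). I'll fit the lamp pose next.

```bash
cat > fit.py <<'E'
from h import *
from scipy.optimize import least_squares
def blobs(f,n):
    # lamp search by colour
    hsv=cv2.cvtColor(f["img"],cv2.COLOR_BGR2HSV)
    mlamp=max(env.cut_out(f,"candling_lamp"),key=lambda r:r["confidence"])["mask"].astype(np.uint8)
    cs,_=cv2.findContours(mlamp,cv2.RETR_EXTERNAL,2);hull=cv2.convexHull(np.vstack(cs));ml=np.zeros_like(mlamp);cv2.fillConvexPoly(ml,hull,1)
    out={}
    for c,lo,hi in(("blue",105,130),("green",50,80),("red",0,5),("red2",172,180)):
        m=((hsv[...,0]>=lo)&(hsv[...,0]<=hi)&(hsv[...,1]>130)&(hsv[...,2]>60)&(ml>0)).astype(np.uint8)
        k,l,s,ce=cv2.connectedComponentsWithStats(m)
        if k>1:
            i=1+np.argmax(s[1:,4]); out[c]=(ce[i],s[i,4])
    return out
if __name__=="__main__":
    obs=[]
    for n in("top","scene"):
        f=env.grab_frame(n);b=blobs(f,n);print(n,{k:(v[0].round(1).tolist(),int(v[1])) for k,v in b.items()})
        r=b.get("red")
        if "red2" in b and (r is None or b["red2"][1]>r[1]): b["red"]=b["red2"]
        # value=-120deg ; offsets blue0 clear60 amber120 red180 green240
        for c,a in(("blue",-120),("red",60),("green",120)):
            if c in b: obs.append((n,c,a,b[c][0],f))
    def P(p,a): t=p[2]+np.radians(a);return [p[0]+45*np.cos(t),p[1]+45*np.sin(t),77.5]
    for sel in(("top",),("scene",),("top","scene")):
        oo=[o for o in obs if o[0] in sel]
        s=least_squares(lambda p:np.concatenate([proj(o[4],P(p,o[2]))-o[3] for o in oo]),[400,-190,0.1],x_scale=[1,1,.01])
        print(sel,s.x.round(3),s.fun.round(2))
E
python3 - <<'E'
exec(open("fit.py").read())
f=env.grab_frame("top")
hsv=cv2.cvtColor(f["img"],cv2.COLOR_BGR2HSV)
x,y,t=s.x
R=np.array([[np.cos(t),-np.sin(t)],[np.sin(t),np.cos(t)]])
m=(hsv[285:310,425:452,0]>45)&(hsv[285:310,425:452,0]<80)&(hsv[285:310,425:452,1]>120)&(hsv[285:310,425:452,2]>90)
print(np.argwhere(m)[:,::-1]+[425,285])
for u,v in((442.5,296.3),(424.5,298)):
    p=atz(f,u,v,64);print(u,v,p, R.T@(p[:2]-[x,y]))
def dz(u,v):
    d=f["depth"][v,u];r=ray(f,u,v);return (np.array(f["position"])+r*d)
for v in range(288,308,2): print(v,[int(round(dz(u,v)[2])) for u in range(420,456,2)])
im=f["img"].copy()
g=cv2.resize(im[270:320,400:470],None,fx=11,fy=11,interpolation=cv2.INTER_CUBIC);cv2.imwrite("pics/sw.png",g)
E
```

```text
top {'blue': ([428.7, 252.2], 168), 'green': ([391.7, 257.2], 164), 'red': ([388.1, 236.8], 120), 'red2': ([390.5, 231.5], 11)}
scene {'blue': ([391.2, 217.6], 62), 'green': ([369.1, 230.0], 44), 'red': ([355.0, 221.7], 71)}Traceback (most recent call last):
  File "<stdin>", line 1, in <module>
  File "<string>", line 27, in <module>
    return func(*args, **kwargs)
    vector_fun = VectorFunction(
        fun_wrapped,
    ...<6 lines>...
        workers=workers
    )
    self._update_fun()
    ~~~~~~~~~~~~~~~~^^
    self.f = self.fun_wrapped(xp_copy(self.x))
             ~~~~~~~~~~~~~~~~^^^^^^^^^^^^^^^^^
    return np.atleast_1d(self.fun(x))
                         ~~~~~~~~^^^
    return self.f(x, *self.args, **self.kwargs)
           ~~~~~~^^^^^^^^^^^^^^^^^^^^^^^^^^^^^^
  File "<string>", line 27, in <lambda>
  File "h.py", line 11, in proj
    K=np.array(f["intrinsics"]);c=np.array(f["rotation"]).T@(np.array(P)-np.array(f["position"]))
                                  ~~~~~~~~~~~~~~~~~~~~~~~~~^^~~~~~~~~~~~~~~~~~~~~~~~~~~~~~~~~~~~~
ValueError: matmul: Input operand 1 has a mismatch in its core dimension 0, with gufunc signature (n?,k),(k,m?)->(n?,m?) (size 3 is different from 4)
```

```bash
sed -i 's/^from bench.*/from bench import env\nfrom scipy.spatial.transform import Rotation as RR\ndef cR(f): return RR.from_quat(f["rotation"],scalar_first=True).as_matrix()/; s/np.array(f\["rotation"\])/cR(f)/' h.py
python3 - <<'E'
exec(open("fit.py").read())
f=env.grab_frame("top")
hsv=cv2.cvtColor(f["img"],cv2.COLOR_BGR2HSV)
x,y,t=s.x
R=np.array([[np.cos(t),-np.sin(t)],[np.sin(t),np.cos(t)]])
m=(hsv[285:310,425:452,0]>45)&(hsv[285:310,425:452,0]<80)&(hsv[285:310,425:452,1]>120)&(hsv[285:310,425:452,2]>90)
print((np.argwhere(m)[:,::-1]+[425,285]).tolist())
for u,v in((442.5,296.3),(424.5,298)):
    p=atz(f,u,v,64);print(u,v,p, R.T@(p[:2]-[x,y]))
def dz(u,v):
    d=f["depth"][v,u];r=ray(f,u,v);return (np.array(f["position"])+r*d)
for v in range(288,308,2): print(v,[int(round(dz(u,v)[2])) for u in range(420,456,2)])
im=f["img"].copy()
g=cv2.resize(im[270:320,400:470],None,fx=11,fy=11,interpolation=cv2.INTER_CUBIC);cv2.imwrite("pics/sw.png",g)
o=env.observe();T=RR.from_quat(o["orientation"],scalar_first=True).as_matrix();print(T.round(3))
E
```

```text
top {'blue': ([428.8, 252.2], 169), 'green': ([391.8, 257.2], 162), 'red': ([388.2, 236.8], 117), 'red2': ([381.3, 235.5], 6)}
scene {'blue': ([391.2, 217.6], 62), 'green': ([369.1, 230.0], 45), 'red': ([355.0, 221.7], 71)}
('top',) [ 5.96282e+02 -1.77099e+02  1.79000e-01] [ 0.01  0.03 -0.08 -0.19  0.07  0.16]
('scene',) [ 5.96906e+02 -1.75107e+02  1.89000e-01] [ 0.09 -0.19 -0.01 -0.07 -0.08  0.24]
('top', 'scene') [ 5.96686e+02 -1.76360e+02  1.82000e-01] [-0.33 -0.24 -0.45 -0.33 -0.24  0.01  0.61 -0.22  0.45 -0.26  0.27  0.1 ]
[[442, 294], [451, 294], [441, 295], [442, 295], [443, 295], [450, 295], [451, 295], [441, 296], [442, 296], [443, 296], [441, 297], [442, 297], [443, 297]]
442.5 296.3 [ 492.10972361 -249.34360928   64.        ] [-116.05587186  -52.85581012]
424.5 298 [ 487.09868159 -212.25488121   64.        ] [-114.27303806  -15.47258131]
288 [59, 57, 57, 55, 60, 57, 62, 56, 58, 57, 57, 56, 57, 54, 55, 58, 60, 0]
290 [54, 56, 56, 55, 60, 54, 58, 59, 58, 60, 56, 57, 61, 60, 58, 57, 56, 46]
292 [56, 58, 59, 59, 55, 62, 60, 60, 61, 58, 61, 69, 72, 63, 56, 58, 56, 49]
294 [57, 59, 60, 61, 64, 66, 64, 63, 65, 68, 66, 68, 70, 60, 59, 61, 57, 50]
296 [56, 55, 56, 61, 64, 67, 65, 65, 66, 68, 71, 70, 72, 62, 58, 62, 58, 48]
298 [58, 59, 55, 59, 65, 63, 67, 65, 68, 66, 70, 67, 69, 58, 59, 61, 60, 53]
300 [58, 54, 55, 59, 63, 66, 68, 63, 65, 65, 67, 70, 67, 60, 56, 60, 60, 57]
302 [56, 55, 58, 59, 61, 63, 64, 62, 59, 60, 60, 59, 63, 61, 54, 54, 53, 50]
304 [60, 57, 60, 58, 59, 62, 61, 65, 57, 55, 50, 49, 49, 50, 45, 50, 51, 48]
306 [59, 60, 56, 47, 49, 49, 44, 48, 49, 45, 49, 50, 42, 43, 46, 40, 33, 2]
[[-0.    -0.942 -0.334]
 [ 0.    -0.334  0.942]
 [-1.     0.     0.   ]]
```

```bash
ls pics
```

```text
scene0.png
scenec.png
sw.png
top0.png
topc.png
```

{"name": "apply_moves", "arguments": {
  "commands": "0 -0.24 0.06 0.0125 0 0 1; 0 -0.48 0.12 0.0253 0 0 1; 0 -0.72 0.18 0.0253 0 0 1; 0 -0.93 0.24 0.0253 0 0 1; 0 -0.93 0.24 0.0253 0 0 1; 0 -0.93 0.24 0.0253 0 0 1",
  "force": 20
}}

```text
clock: 2.15
tcp_pos: [304.5, -436.9, 205.5]
orientation: [-0.452, 0.544, -0.452, -0.544]
wrist_force: [-0.8, 0.1, 0.4]
grip_width: 0.141
```

```bash
cat >> h.py <<'E'
LAMP=np.array([596.7,-176.4]);YAW=0.182
def box2w(bx,by): c,s=np.cos(YAW),np.sin(YAW);return LAMP+[c*bx-s*by,s*bx+c*by]
def w2box(p): c,s=np.cos(YAW),np.sin(YAW);d=np.array(p[:2])-LAMP;return np.array([c*d[0]+s*d[1],-s*d[0]+c*d[1]])
def to(bx,by,z):
    o=env.observe();T=RR.from_quat(o["orientation"],scalar_first=True).as_matrix()
    d=np.r_[box2w(bx,by),z]-o["tcp_pos"];print("shift frac",(T.T@d/150).round(3),"yawerr z-axis vs boxy deg",np.degrees(np.arctan2(T[1,2],T[0,2])-YAW-np.pi/2).round(2),"box",w2box(o["tcp_pos"]).round(1),o["tcp_pos"].round(1),"t",o["clock"],"F",np.round(o["wrist_force"],2),o["grip_width"])
E
python3 -c "
from h import *
to(-72,-88,150)"
```

```text
shift frac [ 0.37  -1.752  0.764] yawerr z-axis vs boxy deg 0.17 box [-334.5 -203.3] [ 304.5 -436.9  205.5] t 2.15 F [-0.81  0.15  0.37] 0.14116582620715787
```

{"name": "apply_moves", "arguments": {
  "commands": "0 -0.22 0.1 0 0 0 1; 0 -0.44 0.2 0 0 0 1; 0 -0.66 0.3 0 0 0 1; 0 -0.88 0.4 0 0 0 1; 0 -0.88 0.4 0 0 0 1; 0 -0.88 0.4 0 0 0 1"
}}

```text
clock: 2.65
tcp_pos: [422.8, -354.6, 205.1]
orientation: [0.452, -0.543, 0.452, 0.544]
wrist_force: [-1.6, -1.2, 0.1]
grip_width: -0.004
```

```bash
python3 -c "
from h import *
to(-72,-88,150)"
```

```text
shift frac [ 0.367 -0.876  0.371] yawerr z-axis vs boxy deg 0.09 box [-203.3 -143.8] [ 422.8 -354.6  205.1] t 2.65 F [-1.58 -1.2   0.13] -0.003506481010795195
```

{"name": "apply_moves", "arguments": {
  "commands": "0.08 -0.22 0.09 0 0 0 1; 0.16 -0.44 0.18 0 0 0 1; 0.24 -0.66 0.27 0 0 0 1; 0.37 -0.876 0.371 0 0 0 1; 0.37 -0.876 0.371 0 0 0 1; 0.37 -0.876 0.371 0 0 0 1; 0.37 -0.876 0.371 0 0 0 1"
}}

```text
clock: 3.23
tcp_pos: [540.7, -277.8, 150.3]
orientation: [-0.453, 0.543, -0.453, -0.543]
wrist_force: [-0.1, -1.2, 0.9]
grip_width: 0.001
```

```bash
python3 -c "
from h import *
to(-72,-88,86)
for n in ('top','scene'):
  f=env.grab_frame(n)
  a=f['img'];p=proj(f,np.r_[box2w(-72,-88),86]);print(n,p, proj(f,env.observe()['tcp_pos']))
  for q in [(np.r_[env.observe()['tcp_pos'][:2],env.observe()['tcp_pos'][2]-8])]: 
    print('tip',proj(f,q))
  y0,x0=(180,330) if n=='top' else (140,310)
  cv2.imwrite(f'pics/{n}1.png',cv2.resize(a[y0:y0+145,x0:x0+180],None,fx=4,fy=4,interpolation=cv2.INTER_CUBIC))
"
```

```text
shift frac [ 0.428 -0.01   0.011] yawerr z-axis vs boxy deg -0.07 box [-73.5 -89.6] [ 540.7 -277.8  150.3] t 3.2333 F [-0.13 -1.23  0.87] 0.0006088307042137164
top [457.68640625 271.16604017] [467.9575871  265.68993786]
tip [466.75187761 266.48103076]
scene [421.58109213 215.78879902] [426.64363145 192.48246186]
tip [426.12643139 195.42836663]
```

View pics/scene1.png

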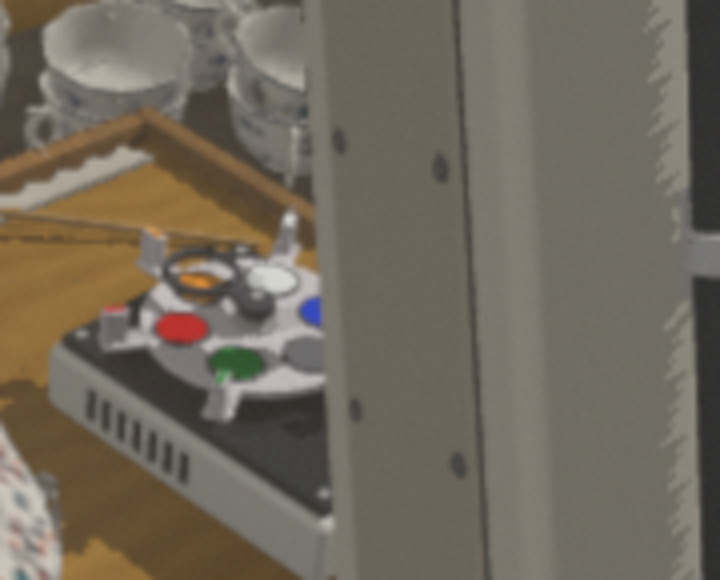

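View pics/top1.png

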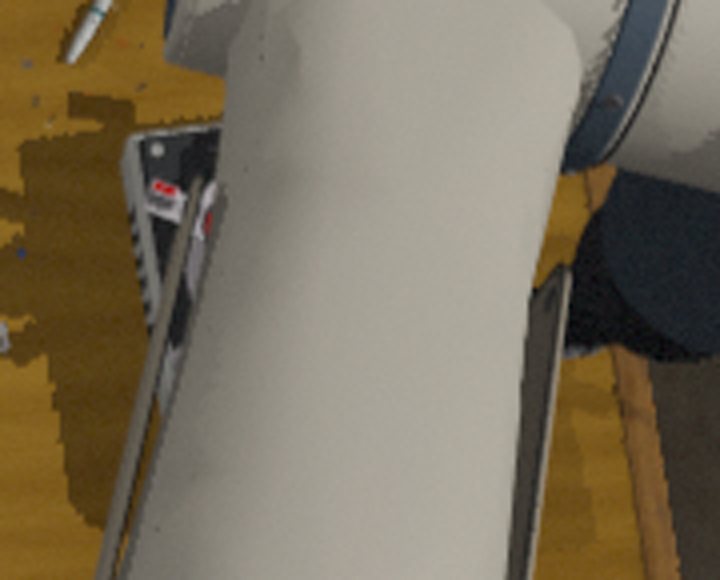

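The arm hides the near side in both views. In the scene crop, amber (195,280), red (182,328) and green (235,362) stay visible, so I can still track the wheel. I'll go down behind the blue tab.

{"name": "apply_moves", "arguments": {
  "commands": "0.1 -0.01 0.01 0 0 0 1; 0.2 -0.01 0.01 0 0 0 1; 0.3 -0.01 0.01 0 0 0 1; 0.38 -0.01 0.01 0 0 0 1; 0.43 -0.01 0.01 0 0 0 1; 0.43 -0.01 0.01 0 0 0 1; 0.43 -0.01 0.01 0 0 0 1"
}}

```text
clock: 3.92
tcp_pos: [542.4, -275.5, 86.3]
orientation: [-0.453, 0.543, -0.453, -0.543]
wrist_force: [0.1, -1.0, 1.1]
grip_width: 0.0
```

```bash
python3 -c "
from h import *
to(-8,-88,86)"
```

```text
shift frac [ 0.002 -0.422 -0.002] yawerr z-axis vs boxy deg -0.05 box [-71.3 -87.6] [ 542.4 -275.5   86.3] t 3.9167 F [ 0.13 -1.01  1.13] 6.0820727255207096e-05
```

Next I push along box +x in small steps.

{"name": "apply_moves", "arguments": {
  "commands": "0 -0.03 0 0 0 0 1; 0 -0.06 0 0 0 0 1; 0 -0.09 0 0 0 0 1; 0 -0.12 0 0 0 0 1; 0 -0.15 0 0 0 0 1; 0 -0.18 0 0 0 0 1; 0 -0.21 0 0 0 0 1; 0 -0.21 0 0 0 0 1"
}}

```text
clock: 4.58
tcp_pos: [574.5, -268.7, 85.2]
orientation: [-0.452, 0.543, -0.452, -0.543]
wrist_force: [0.8, -0.2, -0.1]
grip_width: -0.001
```

```bash
python3 -c "
from h import *
to(-8,-88,86)
f=env.grab_frame('scene')
a=f['img']
cv2.imwrite(f'pics/scene2.png',cv2.resize(a[140:285,310:490],None,fx=4,fy=4,interpolation=cv2.INTER_CUBIC))
"
```

```text
shift frac [-0.005 -0.204 -0.008] yawerr z-axis vs boxy deg 0.02 box [-38.6 -86.8] [ 574.5 -268.7   85.2] t 4.5833 F [ 0.75 -0.24 -0.12] -0.0012467714691268242
```

View pics/scene2.png

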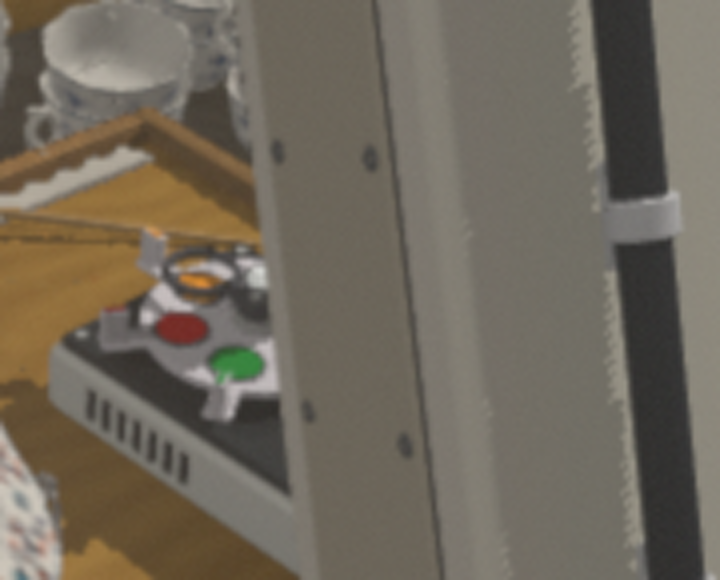

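The wheel hasn't moved: the amber tab is still at (152,250). The shut fingertips are probably thin and passed outside the tab, so I'll lift, go back and push at a smaller radius.

{"name": "apply_moves", "arguments": {
  "commands": "-0.15 0 0 0 0 0 1; -0.28 0 0 0 0 0 1; -0.28 0.08 0.04 0 0 0 1; -0.28 0.16 0.08 0 0 0 1; -0.28 0.196 0.11 0 0 0 1; -0.28 0.196 0.11 0 0 0 1; -0.28 0.196 0.11 0 0 0 1"
}}

```text
clock: 5.22
tcp_pos: [541.7, -258.1, 127.6]
orientation: [-0.452, 0.543, -0.453, -0.543]
wrist_force: [1.2, -0.1, 0.1]
grip_width: -0.001
```

```bash
python3 -c "
from h import *
to(-68,-70,84)
f=env.grab_frame('scene')
a=f['img']
cv2.imwrite(f'pics/scene3.png',a)
"
```

```text
shift frac [ 0.291 -0.006  0.002] yawerr z-axis vs boxy deg -0.0 box [-68.9 -70.4] [ 541.7 -258.1  127.6] t 5.2167 F [ 1.16 -0.09  0.06] -0.0009533053153836416
```

View pics/scene3.png

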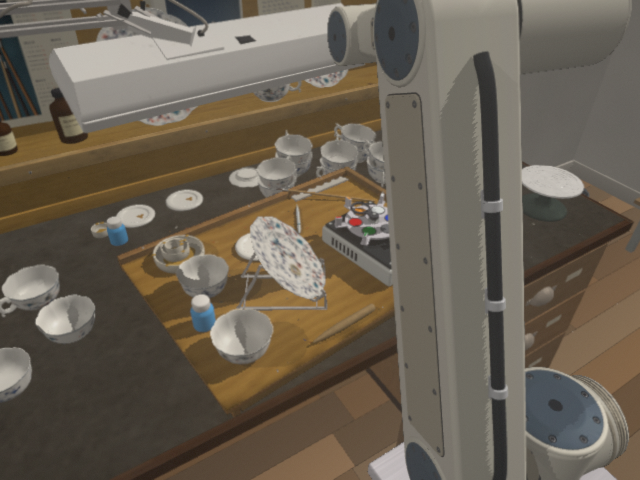

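{"name": "apply_moves", "arguments": {
  "commands": "0.08 0 0 0 0 0 1; 0.16 0 0 0 0 0 1; 0.24 0 0 0 0 0 1; 0.29 0 0 0 0 0 1; 0.29 0 0 0 0 0 1; 0.29 0 0 0 0 0 1"
}}

```text
clock: 5.77
tcp_pos: [541.8, -258.3, 83.7]
orientation: [0.452, -0.543, 0.453, 0.544]
wrist_force: [-0.0, -0.7, -0.1]
grip_width: 0.001
```

{"name": "apply_moves", "arguments": {
  "commands": "0 -0.03 -0.007 0 0 0 1; 0 -0.06 -0.014 0 0 0 1; 0 -0.09 -0.021 0 0 0 1; 0 -0.12 -0.028 0 0 0 1; 0 -0.15 -0.035 0 0 0 1; 0 -0.18 -0.042 0 0 0 1; 0 -0.2 -0.047 0 0 0 1; 0 -0.2 -0.047 0 0 0 1"
}}

```text
clock: 6.43
tcp_pos: [573.1, -259.6, 83.8]
orientation: [-0.452, 0.543, -0.453, -0.543]
wrist_force: [0.8, -0.2, -0.6]
grip_width: 0.001
```

```bash
python3 -c "
from h import *
to(-8,-84,84)
f=env.grab_frame('scene')
a=f['img']
cv2.imwrite(f'pics/scene4.png',cv2.resize(a[140:285,310:490],None,fx=4,fy=4,interpolation=cv2.INTER_CUBIC))
"
```

```text
shift frac [-0.001 -0.202 -0.043] yawerr z-axis vs boxy deg 0.0 box [-38.2 -77.6] [ 573.1 -259.6   83.8] t 6.4333 F [ 0.77 -0.15 -0.63] 0.0009539056811313564
```

View pics/scene4.png

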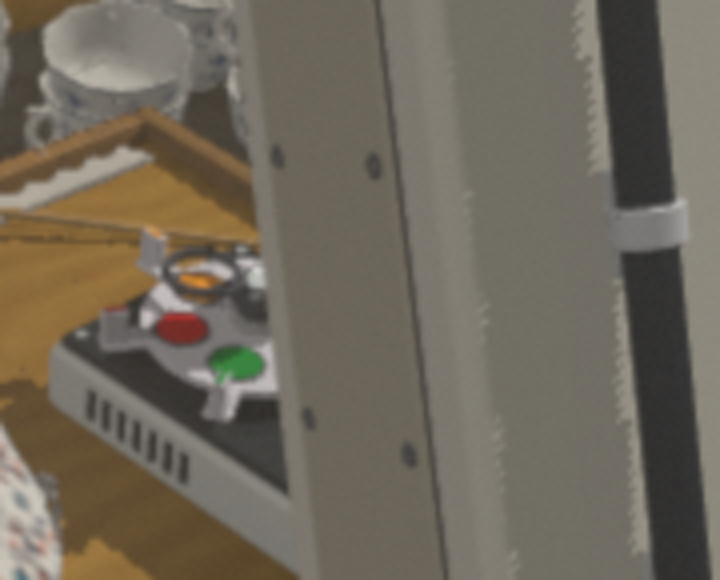

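```bash
python3 -c "
from h import *
for n in ('top','scene'):
  f=env.grab_frame(n)
  for b in ((-43,-74.5,96),(43,74.5,96),(86,0,96)): print(n,proj(f,np.r_[box2w(*b[:2]),b[2]]))
  cv2.imwrite(f'pics/{n}5.png',f['img'])
  d=f['depth'];print(d[::60,::80])
"
```

```text
top [449.53073372 257.31561829]
top [370.30269847 227.06864149]
top [401.99769748 202.61327576]
[[1037.9299   630.98987  623.9463  1043.7495  1039.7522   683.85803
   678.2987  1034.7461 ]
 [1193.5951   660.7879   663.1591   660.6334   665.2989   665.6973
   669.0985  1285.9509 ]
 [1252.5754   721.61926  736.4385  1253.4604  1246.9778  1245.0906
  1244.3662  1239.3695 ]
 [1216.56    1209.7814  1211.8364  1117.8962  1137.3835   573.67206
   587.65985  566.4464 ]
 [1179.6217  1175.0172  1170.9283  1106.2666  1030.1959   515.20734
   724.1104  1157.142  ]
 [1140.205   1140.885   1138.5365  1074.8247  1073.2312   473.68777
  1065.7305  1128.6626 ]
 [1554.6423  1840.506   1840.5762  1830.5736  1833.6652   441.77145
  1099.8906  1098.6628 ]
 [1562.8656  1784.7954  1787.5292   413.32202  449.25665  405.82568
  1780.4879  1779.781  ]]
scene [409.01573654 209.15661584]
scene [338.86084279 216.92206015]
scene [348.63423169 197.76023964]
[[1069.8981   814.96    1244.8635  1349.4287  1475.2258   448.3865
   473.89197  502.72565]
 [1132.5433   790.01776  838.8549   909.51495  909.34753  459.45255
   478.42957  542.43915]
 [1128.1091   787.9531  1309.5659  1360.0276  1721.2893   482.95078
   486.99896 2824.8428 ]
 [1113.7139  1379.7063  1504.4778  1558.0007  1436.966    506.36197
   497.81836 1428.7192 ]
 [1314.4501  1326.35    1198.189   1213.562   1238.9668   537.62195
   486.8333  1367.5852 ]
 [1055.7937  1082.1624  1063.3503  1064.4491  1073.5104   570.9319
   499.42282 1508.5262 ]
 [ 965.6772  1015.29517 1017.20264  894.06586 1014.9685   605.7122
   528.233   1980.0234 ]
 [ 897.57007  905.8316   910.3029   910.81616 1744.5295  1761.5846
   539.5911   601.72626]]
```

View pics/top5.png

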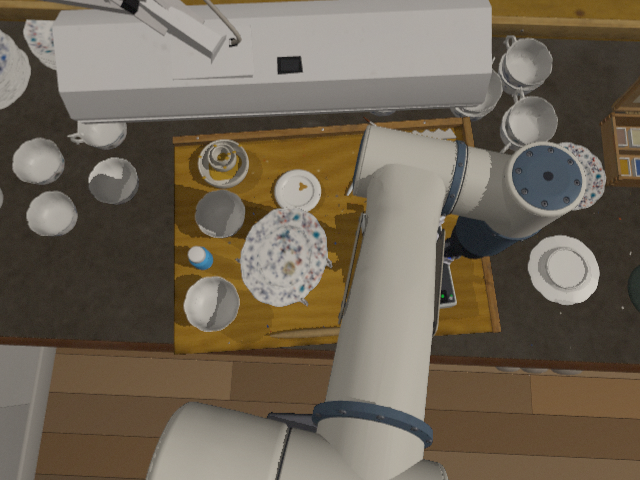

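```bash
python3 -c "
import cv2
a=cv2.imread('pics/top5.png');cv2.imwrite('pics/top5c.png',cv2.resize(a[215:315,400:510],None,fx=7,fy=6,interpolation=cv2.INTER_CUBIC))
a=cv2.imread('pics/scene5.png');cv2.imwrite('pics/scene5c.png',cv2.resize(a[160:280,300:420],None,fx=5,fy=5,interpolation=cv2.INTER_CUBIC))"
```

```text
(no output)
```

View pics/top5c.png

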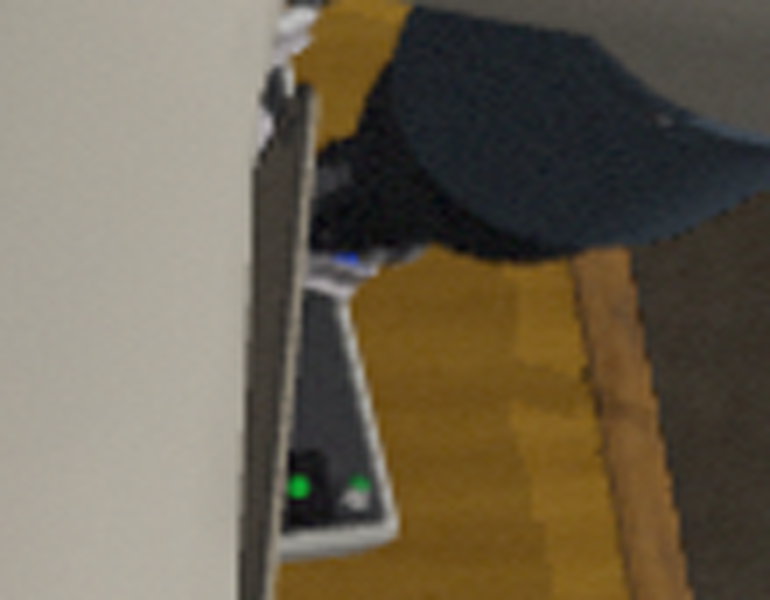

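View pics/scene5c.png

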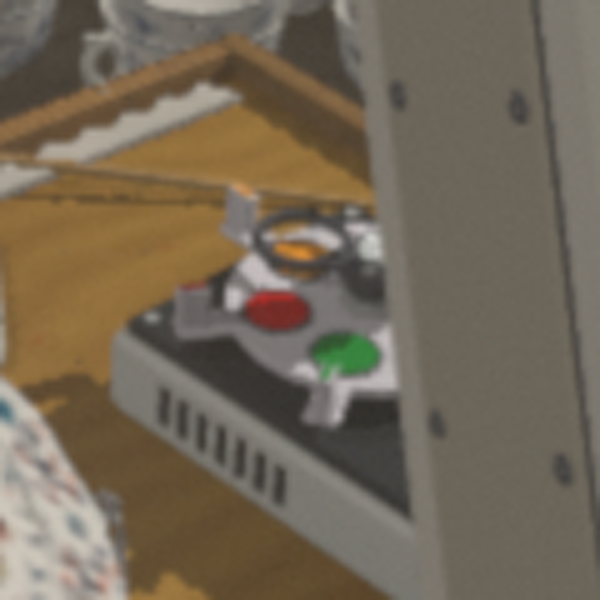

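```bash
python3 -c "
from h import *
f=env.grab_frame('top');o=env.observe()
for dz in (-8,0,20,50,75): print(dz,proj(f,o['tcp_pos']+[0,0,dz]).round(1))
P=np.array(f['position'])
for v in range(236,264,2):
  row=[]
  for u in range(443,470,3):
    d=f['depth'][v,u]
    p=P+ray(f,u,v)*d;b=w2box(p);row.append('%d,%d,%d'%(b[0],b[1],p[2]) if d>0 else '---')
  print(v,row)
"
```

```text
-8 [448.1 257.3]
0 [449.  256.5]
20 [451.5 254.4]
50 [455.5 251.1]
75 [459.  248.3]
236 ['-92,55,531', '23,-105,-2', '22,-112,-2', '-32,-42,246', '-37,-40,268', '-46,-33,305', '-49,-34,318', '-52,-35,327', '-55,-36,339']
238 ['-95,56,533', '17,-102,3', '-31,-41,230', '-36,-40,248', '-40,-40,266', '-48,-35,298', '-52,-35,313', '-54,-36,323', '-57,-37,333']
240 ['-97,57,533', '-32,-37,221', '-35,-40,229', '-39,-41,244', '-42,-41,259', '-46,-42,273', '-54,-36,307', '-57,-37,318', '-59,-38,329']
242 ['-99,57,533', '-35,-38,216', '-37,-41,223', '-42,-41,243', '-46,-41,258', '-49,-42,272', '-56,-36,303', '-58,-39,311', '-62,-39,324']
244 ['-102,58,534', '-37,-39,210', '-41,-40,224', '-44,-41,239', '-48,-42,254', '-52,-42,267', '-58,-38,297', '-61,-39,308', '-64,-40,319']
246 ['-104,59,536', '-42,-37,216', '-44,-40,224', '-47,-42,234', '-51,-42,248', '-54,-43,262', '-56,-45,271', '-64,-39,305', '-66,-41,313']
248 ['-106,59,534', '-45,-36,214', '-48,-38,226', '-49,-43,228', '-53,-44,242', '-56,-44,256', '-59,-47,265', '-61,-48,276', '-67,-44,303']
250 ['-109,60,535', '-40,-50,165', '-50,-40,
[... 223 characters left out ...]
68,-53,270']
254 ['-114,62,538', '-50,-45,178', '-48,-53,166', '-47,-63,152', '-51,-63,172', '-56,-61,196', '-65,-51,243', '-68,-53,255', '-69,-56,260']
256 ['-116,62,538', '-52,-46,170', '-52,-53,164', '-47,-68,133', '-52,-67,156', '-57,-65,180', '-51,-84,139', '-70,-55,246', '-71,-59,249']
258 ['-119,63,541', '-43,-67,94', '-44,-73,95', '-49,-71,120', '-51,-75,128', '-51,-82,123', '-31,-127,0', '-32,-134,0', '-73,-62,239']
260 ['-121,64,540', '-45,-68,86', '-47,-72,93', '-49,-78,95', '-34,-113,1', '-34,-120,-1', '-35,-127,-1', '-36,-133,-1', '-37,-140,-1']
262 ['-46,-65,73', '-47,-71,73', '-48,-77,74', '-37,-106,-2', '-38,-113,-1', '-39,-119,0', '-40,-126,-2', '-41,-133,-2', '-42,-139,-2']
```

{"name": "apply_moves", "arguments": {
  "commands": "-0.12 0 0 0 0 0 1; -0.24 0 0 0 0 0 1; -0.24 0.1 0.022 0 0 0 1; -0.24 0.206 0.047 0 0 0 1; -0.24 0.206 0.047 0 0 0 1; -0.1 0.206 0.047 0 0 0 1; 0 0.206 0.047 0 0 0 1; 0.03 0.206 0.047 0 0 0 1; 0.06 0.206 0.047 0 0 0 1; 0.06 0.206 0.047 0 0 0 1"
}}

```text
clock: 7.47
tcp_pos: [540.7, -258.2, 74.5]
orientation: [0.452, -0.543, 0.453, 0.544]
wrist_force: [-0.1, -0.5, -0.1]
grip_width: -0.004
```

```bash
python3 -c "
from h import *
to(-68,-70,68)
f=env.grab_frame('top');cv2.imwrite('pics/top6.png',cv2.resize(f['img'][215:315,400:510],None,fx=7,fy=6,interpolation=cv2.INTER_CUBIC))
P=np.array(f['position'])
for v in range(244,284,2):
  row=[]
  for u in range(440,470,3):
    d=f['depth'][v,u]
    p=P+ray(f,u,v)*d;b=w2box(p);row.append('%d,%d,%d'%(b[0],b[1],p[2]) if d>0 else '---')
  print(v,row)
"
```

```text
shift frac [ 0.043 -0.013  0.002] yawerr z-axis vs boxy deg -0.0 box [-69.9 -70.3] [ 540.7 -258.2   74.5] t 7.4667 F [-0.12 -0.5  -0.13] -0.004028400707656419
244 ['-8,-66,75', '-5,-78,54', '4,-100,1', '3,-107,0', '2,-114,0', '-57,-28,296', '-61,-27,316', '-65,-27,331', '-68,-26,347', '-71,-27,358']
246 ['-12,-66,72', '-9,-77,55', '0,-100,-1', '0,-106,0', '-47,-42,232', '-60,-28,295', '-64,-27,315', '-67,-27,328', '-71,-26,343', '-74,-27,355']
248 ['-18,-63,80', '-14,-75,58', '-3,-100,-2', '-5,-105,1', '-52,-39,241', '-63,-27,296', '-67,-26,313', '-70,-27,324', '-74,-26,343', '-77,-26,355']
250 ['-21,-63,76', '-18,-75,56', '-17,-85,44', '-9,-105,0', '-57,-36,247', '-66,-26,296', '-70,-26,313', '-73,-26,326', '-76,-26,340', '-79,-27,351']
252 ['-25,-63,73', '-23,-74,57', '-21,-84,45', '-13,-105,-5', '-60,-35,250', '-70,-25,297', '-73,-26,310', '-76,-27,322', '-79,-27,337', '-82,-28,348']
254 ['-29,-62,75', '-27,-73,56', '-26,-83,45', '-18,-103,-1', '-64,-34,251', '-72,-27,290', '-75,-27,306', '-79,-27,320', '-81,-27,333', '---']
256 ['-112,59,515', '-113,58,523', '-38,-69,91', '-63,-3
[... 1385 characters left out ...]
53', '-78,-63,107', '-81,-64,122', '-88,-56,168', '-82,-77,117', '-98,-47,235', '-100,-49,244', '-102,-51,252']
276 ['-137,68,533', '-73,-64,57', '-74,-70,58', '-75,-76,57', '-68,-99,0', '-69,-107,-5', '---', '-71,-120,-2', '-102,-51,235', '-104,-54,241']
278 ['-140,70,536', '-77,-63,57', '-78,-70,55', '-79,-75,57', '-73,-98,-1', '-73,-105,-2', '-74,-111,0', '-76,-117,1', '-76,-125,0', '-77,-131,0']
280 ['-142,71,538', '-81,-62,56', '-83,-68,58', '-83,-74,58', '-83,-84,45', '-78,-104,0', '-79,-111,-1', '-80,-117,0', '-80,-124,-2', '-82,-130,-1']
282 ['-144,72,539', '-86,-61,58', '-86,-68,56', '-88,-73,58', '-87,-83,46', '-82,-104,-3', '-83,-110,-2', '-84,-116,0', '-85,-123,-3', '-86,-129,0']
```

View pics/top6.png

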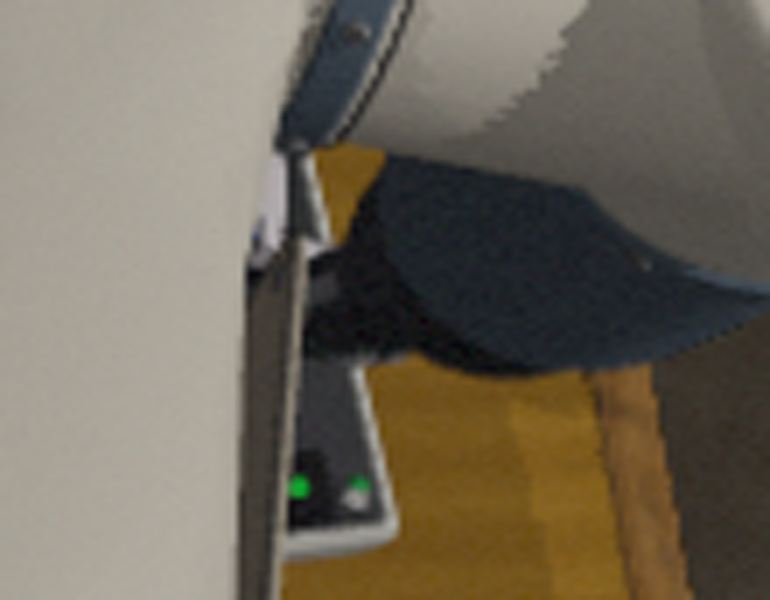

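The gripper's position is consistent with the top view, but I can't resolve the tip height from it. I'll push again 10 mm lower.

{"name": "apply_moves", "arguments": {
  "commands": "0 -0.04 -0.01 0 0 0 1; 0 -0.08 -0.02 0 0 0 1; 0 -0.12 -0.03 0 0 0 1; 0 -0.16 -0.04 0 0 0 1; 0 -0.19 -0.05 0 0 0 1; 0 -0.22 -0.056 0 0 0 1; 0 -0.22 -0.056 0 0 0 1"
}}

```text
clock: 8.1
tcp_pos: [575.7, -260.6, 74.7]
orientation: [-0.452, 0.543, -0.453, -0.543]
wrist_force: [0.4, 0.0, 0.3]
grip_width: 0.003
```

```bash
python3 -c "
from h import *
to(-8,-86,75)
f=env.grab_frame('top');cv2.imwrite('pics/top7.png',cv2.resize(f['img'][215:315,400:510],None,fx=7,fy=6,interpolation=cv2.INTER_CUBIC))
f=env.grab_frame('scene');cv2.imwrite('pics/scene7.png',cv2.resize(f['img'][160:280,300:420],None,fx=5,fy=5,interpolation=cv2.INTER_CUBIC))
"
```

```text
shift frac [-0.002 -0.186 -0.047] yawerr z-axis vs boxy deg 0.0 box [-35.9 -79. ] [ 575.7 -260.6   74.7] t 8.1 F [0.41 0.01 0.32] 0.0028657830824897895
```

View pics/top7.png

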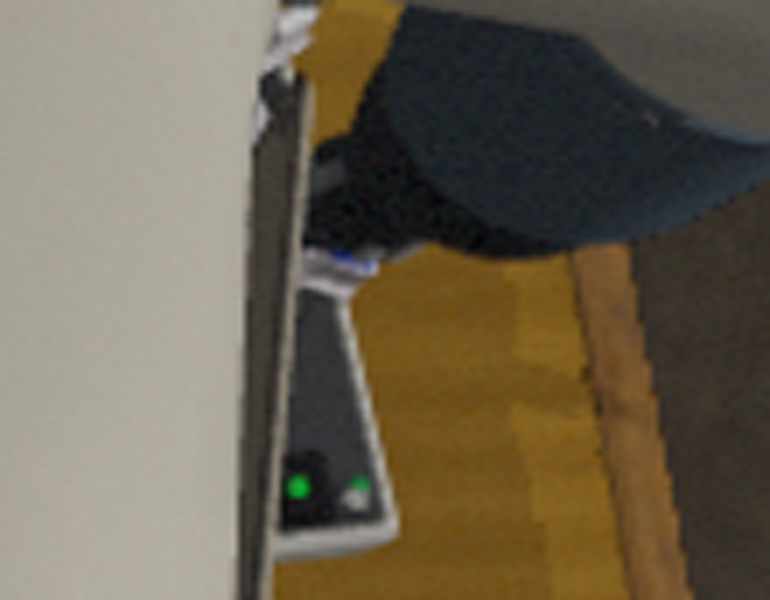

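View pics/scene7.png

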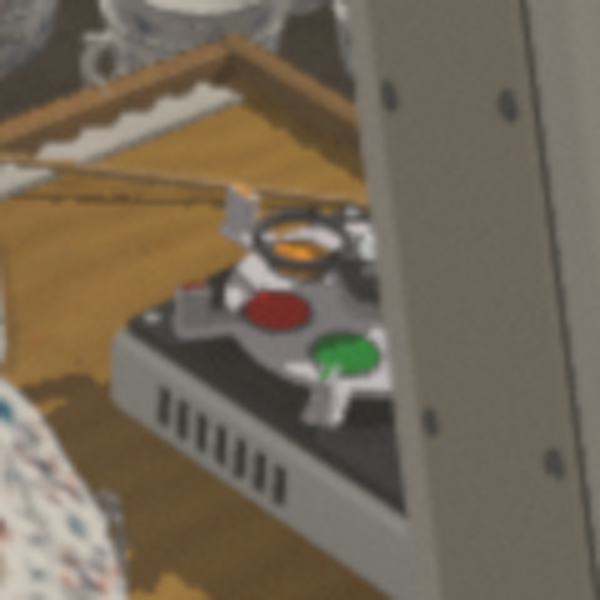

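Still no movement. I need to see the fingertips themselves, so I'll lift clear and tilt the tool towards the camera.

{"name": "apply_moves", "arguments": {
  "commands": "-0.25 0 0 0 0 0 1; -0.5 0 0 0 0 0 1; -0.75 0 0 0 0 0 1; -0.95 0 0 0 0 0 1; -0.95 0 0 0 0 -0.019 1; -0.95 0 0 0 0 -0.038 1; -0.95 0 0 0 0 -0.057 1; -0.95 0 0 0 0 -0.076 1; -0.95 0 0 0 0 -0.095 1; -0.95 0 0 0 0 -0.114 1"
}}

```text
clock: 9.03
tcp_pos: [574.2, -260.6, 219.3]
orientation: [-0.615, 0.669, -0.232, -0.347]
wrist_force: [-1.7, -1.0, -1.6]
grip_width: 0.001
```

```bash
python3 -c "
from h import *
o=env.observe();print(o['tcp_pos'],o['joints'].round(2))
T=RR.from_quat(o['orientation'],scalar_first=True).as_matrix()
for n in ('top','scene'):
  f=env.grab_frame(n);print(n,[proj(f,o['tcp_pos']+T[:,0]*k).round(1).tolist() for k in (8,0,-11,-65)])
  cv2.imwrite(f'pics/{n}8.png',f['img'])
"
```

```text
[ 574.24923074 -260.56301331  219.3150528 ] [-0.46  0.09 -0.1  -0.56 -0.84 -0.67]
top [[467.1, 237.7], [468.7, 239.7], [470.9, 242.5], [482.5, 257.3]]
scene [[413.1, 163.3], [415.3, 161.8], [418.3, 159.7], [434.0, 149.1]]
```

View pics/top8.png

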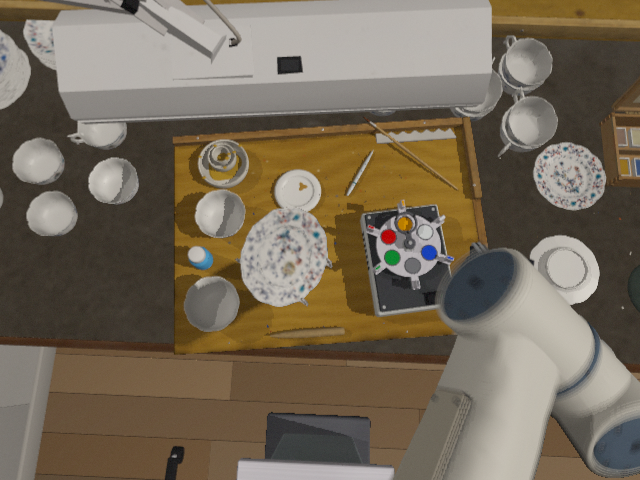

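```bash
python3 -c "
from h import *
a=cv2.imread('pics/top8.png');cv2.imwrite('pics/top8c.png',cv2.resize(a[215:275,440:520],None,fx=10,fy=10,interpolation=cv2.INTER_CUBIC))
a=cv2.imread('pics/scene8.png');cv2.imwrite('pics/scene8c.png',cv2.resize(a[110:230,340:480],None,fx=5,fy=5,interpolation=cv2.INTER_CUBIC))
f=env.grab_frame('top');P=np.array(f['position']);o=env.observe();T=RR.from_quat(o['orientation'],scalar_first=True).as_matrix()
for v in range(232,262,2):
  row=[]
  for u in range(460,493,3):
    d=f['depth'][v,u];p=P+ray(f,u,v)*d;q=T.T@(p-o['tcp_pos']);row.append('%d,%d,%d'%tuple(q) if d>0 and abs(q[0])<200 and p[2]>100 else '.')
  print(v,row)
"
```

```text
232 ['.', '.', '.', '.', '.', '.', '.', '.', '.', '.', '.']
234 ['.', '.', '.', '.', '.', '.', '.', '.', '.', '.', '.']
236 ['.', '.', '.', '.', '.', '.', '.', '.', '.', '.', '.']
238 ['.', '.', '.', '.', '.', '.', '.', '.', '.', '.', '.']
240 ['.', '.', '.', '.', '.', '.', '.', '.', '.', '.', '.']
242 ['.', '.', '.', '.', '.', '.', '.', '.', '.', '.', '.']
244 ['.', '.', '.', '.', '.', '.', '-29,-7,-5', '.', '.', '.', '.']
246 ['.', '.', '.', '.', '-33,-7,6', '-35,-8,2', '-36,-8,-2', '.', '.', '.', '.']
248 ['.', '.', '.', '.', '-33,-3,6', '-40,-7,4', '-43,-8,0', '-44,-8,-4', '-39,-4,-12', '.', '.']
250 ['.', '.', '.', '-36,-2,13', '-39,-3,9', '-45,-6,6', '-50,-8,2', '-49,-7,-2', '-43,-2,-10', '.', '.']
252 ['.', '.', '.', '-38,0,13', '-45,-3,11', '-48,-4,7', '-57,-8,5', '-58,-8,0', '-58,-7,-4', '.', '.']
254 ['.', '.', '.', '-36,5,12', '-53,-3,14', '-52,-2,8', '-60,-6,6', '-63,-7,2', '.', '.', '.']
256 ['.', '.', '.', '-37,8,13', '-52,0,13', '-60,-3,11', '.', '.', '.', '.', '.']
258 ['.', '.', '.', '-75,-10,27', '-74,-9,22', '.', '.', '.', '.', '.', '.']
260 ['.', '.', '.', '-78,-8,28', '.', '.', '.', '.', '.', '.', '.']
```

View pics/top8c.png

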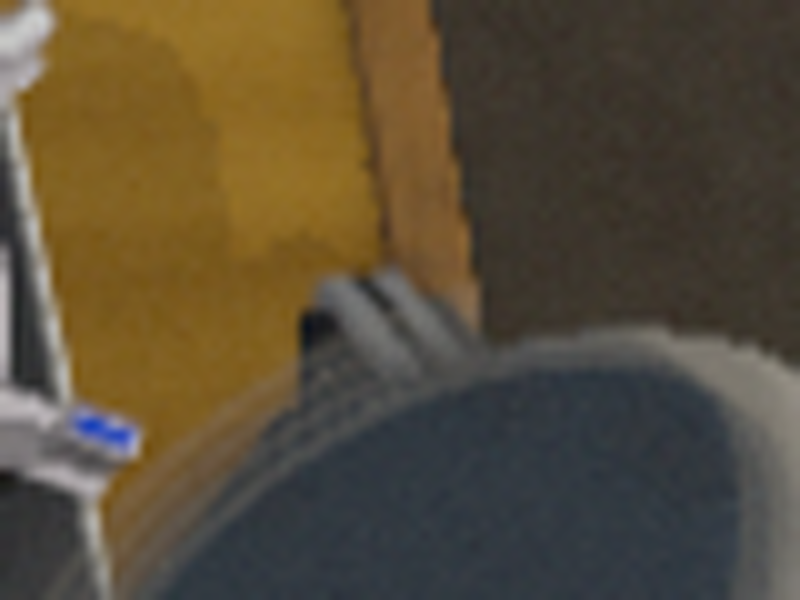

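View pics/scene8c.png

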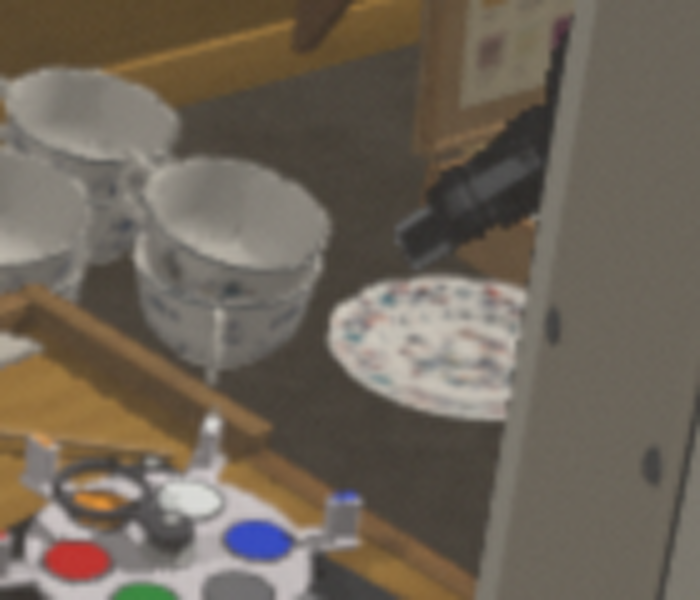

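This shows the cause. The shut fingertips end about 17–28 mm behind the reported TCP, not 8 mm ahead as the text says: in the scene crop the tip is at about (405,250), and the depth data agrees. So my pushes passed over the tabs. I'll level the tool again and go lower accordingly, watching the force.

{"name": "apply_moves", "arguments": {
  "commands": "0 0 0 0 0 0.019 1; 0 0 0 0 0 0.038 1; 0 0 0 0 0 0.057 1; 0 0 0 0 0 0.076 1; 0 0 0 0 0 0.095 1; 0 0 0 0 0 0.114 1; 0 0 0 0 0 0.114 1; 0 0 0 0 0 0.114 1"
}}

```text
clock: 9.85
tcp_pos: [577.0, -259.5, 214.9]
orientation: [0.451, -0.543, 0.454, 0.545]
wrist_force: [0.9, -0.8, 1.0]
grip_width: -0.004
```

```bash
python3 -c "
from h import *
to(-70,-72,110)
o=env.observe();print(RR.from_quat(o['orientation'],scalar_first=True).as_matrix().round(3).tolist())"
```

```text
shift frac [0.7   0.233 0.042] yawerr z-axis vs boxy deg 0.09 box [-34.5 -78.2] [ 577.  -259.5  214.9] t 9.85 F [ 0.86 -0.85  0.98] -0.0038684554952873227
[[-0.005, -0.983, -0.182], [-0.002, -0.182, 0.983], [-1.0, 0.005, -0.001]]
```

{"name": "apply_moves", "arguments": {
  "commands": "0.1 0.12 0.02 0 0 0 1; 0.3 0.233 0.042 0 0 0 1; 0.5 0.233 0.042 0 0 0 1; 0.7 0.233 0.042 0 0 0 1; 0.8 0.233 0.042 0 0 0 1; 0.87 0.233 0.042 0 0 0 1; 0.93 0.233 0.042 0 0 0 1; 0.93 0.233 0.042 0 0 0 1; 0.93 0.233 0.042 0 0 0 1"
}}

```text
clock: 10.6
tcp_pos: [539.9, -261.1, 79.1]
orientation: [-0.453, 0.544, -0.452, -0.543]
wrist_force: [0.8, 0.7, 0.1]
grip_width: 0.001
```

{"name": "apply_moves", "arguments": {
  "commands": "0.03 0 0 0 0 0 1; 0.06 0 0 0 0 0 1; 0.09 0 0 0 0 0 1; 0.12 0 0 0 0 0 1; 0.12 0 0 0 0 0 1"
}}

```text
clock: 11.02
tcp_pos: [538.6, -260.4, 58.7]
orientation: [0.452, -0.543, 0.453, 0.544]
wrist_force: [0.4, -0.1, -0.7]
grip_width: 0.001
```

```bash
python3 -c "
from h import *
to(-38,-79,57)"
```

```text
shift frac [ 0.011 -0.229 -0.046] yawerr z-axis vs boxy deg -0.02 box [-72.3 -72.1] [ 538.6 -260.4   58.7] t 11.0167 F [ 0.4  -0.13 -0.71] 0.000972480056836065
```

At TCP z 58.7 there is no contact. By the stated geometry the tip would now be inside the deck, which confirms the offset. I'll push.

{"name": "apply_moves", "arguments": {
  "commands": "0 -0.03 -0.006 0 0 0 1; 0 -0.06 -0.012 0 0 0 1; 0 -0.09 -0.018 0 0 0 1; 0 -0.12 -0.024 0 0 0 1; 0 -0.15 -0.03 0 0 0 1; 0 -0.18 -0.036 0 0 0 1; 0 -0.21 -0.042 0 0 0 1; 0 -0.21 -0.042 0 0 0 1"
}}

```text
clock: 11.68
tcp_pos: [572.4, -261.1, 59.8]
orientation: [-0.453, 0.543, -0.452, -0.543]
wrist_force: [-0.1, -0.3, -0.3]
grip_width: 0.003
```

```bash
python3 -c "
from h import *
to(-8,-86,58)
f=env.grab_frame('top');cv2.imwrite('pics/top9.png',cv2.resize(f['img'][215:315,400:510],None,fx=7,fy=6,interpolation=cv2.INTER_CUBIC))
f=env.grab_frame('scene');cv2.imwrite('pics/scene9.png',cv2.resize(f['img'][160:280,300:420],None,fx=5,fy=5,interpolation=cv2.INTER_CUBIC))
"
```

```text
shift frac [ 0.012 -0.208 -0.047] yawerr z-axis vs boxy deg 0.0 box [-39.2 -78.9] [ 572.4 -261.1   59.8] t 11.6833 F [-0.14 -0.26 -0.26] 0.0030829222717565843
```

View pics/scene9.png

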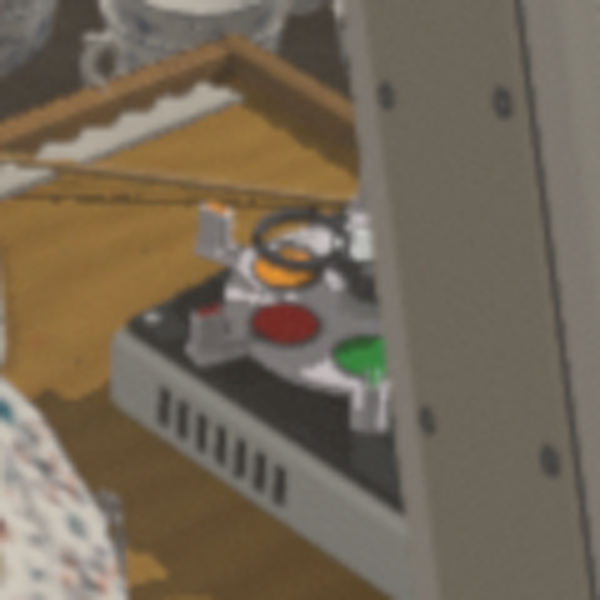

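The wheel is now turning counter-clockwise: amber has moved left of the ring, and its tab is at (213,228) instead of (240,212). I'll carry on past half-way.

{"name": "apply_moves", "arguments": {
  "commands": "0 -0.03 -0.007 0 0 0 1; 0 -0.06 -0.014 0 0 0 1; 0 -0.09 -0.021 0 0 0 1; 0 -0.12 -0.028 0 0 0 1; 0 -0.15 -0.034 0 0 0 1; 0 -0.18 -0.04 0 0 0 1; 0 -0.2 -0.045 0 0 0 1; 0 -0.2 -0.045 0 0 0 1"
}}

```text
clock: 12.45
tcp_pos: [603.1, -262.3, 59.9]
orientation: [-0.453, 0.544, -0.452, -0.543]
wrist_force: [0.4, -0.5, -0.3]
grip_width: -0.001
```

```bash
python3 -c "
from h import *
to(-8,-86,58)
f=env.grab_frame('scene');cv2.imwrite('pics/scene10.png',cv2.resize(f['img'][160:280,300:420],None,fx=5,fy=5,interpolation=cv2.INTER_CUBIC))
"
```

```text
shift frac [ 0.013 -0.008 -0.002] yawerr z-axis vs boxy deg 0.01 box [ -9.3 -85.7] [ 603.1 -262.3   59.9] t 12.45 F [ 0.44 -0.52 -0.31] -0.0009979084828278153
```

View pics/scene10.png

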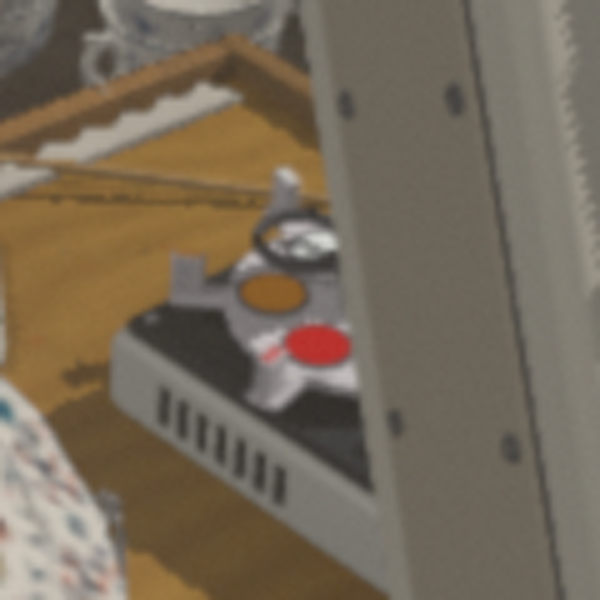

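Amber at (272,292) is just past half-way but hasn't snapped over yet. I'll push a bit further.

{"name": "apply_moves", "arguments": {
  "commands": "0 -0.03 0 0 0 0 1; 0 -0.06 0 0 0 0 1; 0 -0.09 0 0 0 0 1; 0 -0.12 0 0 0 0 1; 0 -0.12 0 0 0 0 1; 0 -0.12 0 0 0 0 1"
}}

```text
clock: 13.0
tcp_pos: [620.1, -259.0, 59.8]
orientation: [0.452, -0.543, 0.453, 0.543]
wrist_force: [0.3, 0.6, 0.2]
grip_width: -0.001
```

```bash
python3 -c "
from h import *
to(-70,-72,58)
f=env.grab_frame('scene');cv2.imwrite('pics/scene11.png',cv2.resize(f['img'][160:280,300:420],None,fx=5,fy=5,interpolation=cv2.INTER_CUBIC))
"
```

```text
shift frac [0.012 0.52  0.09 ] yawerr z-axis vs boxy deg 0.0 box [  8.  -85.4] [ 620.1 -259.    59.8] t 13.0 F [0.31 0.6  0.16] -0.0009379002409027992
```

View pics/scene11.png

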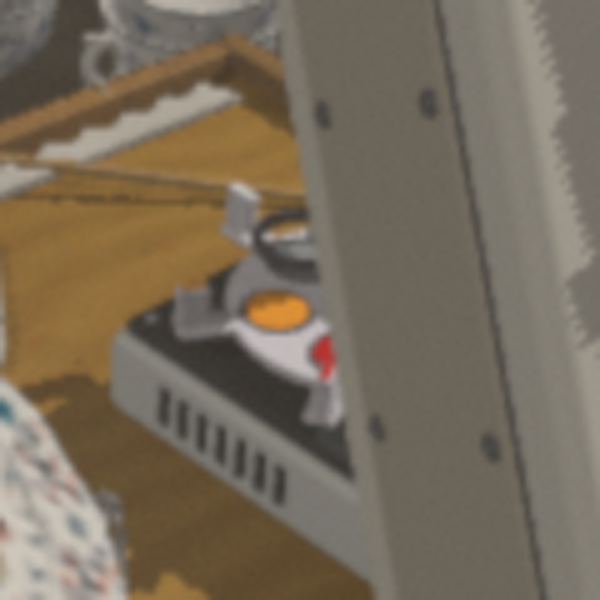

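The first step has clicked: amber is at (277,310), where red was, and clear is under the ring. I'll lift, go back and push the next tab (grey).

{"name": "apply_moves", "arguments": {
  "commands": "-0.2 0 0 0 0 0 1; -0.4 0 0 0 0 0 1; -0.4 0.2 0.03 0 0 0 1; -0.4 0.4 0.07 0 0 0 1; -0.4 0.52 0.09 0 0 0 1; -0.4 0.52 0.09 0 0 0 1; -0.2 0.52 0.09 0 0 0 1; -0.08 0.52 0.09 0 0 0 1; 0.01 0.52 0.09 0 0 0 1; 0.01 0.52 0.09 0 0 0 1"
}}

```text
clock: 13.88
tcp_pos: [538.6, -259.1, 55.2]
orientation: [0.452, -0.541, 0.453, 0.545]
wrist_force: [-0.5, 0.8, -0.6]
grip_width: -0.001
```

```bash
python3 -c "
from h import *
to(8,-86,59)"
```

```text
shift frac [-0.029 -0.534 -0.1  ] yawerr z-axis vs boxy deg -0.05 box [-72.1 -70.9] [ 538.6 -259.1   55.2] t 13.8833 F [-0.49  0.76 -0.64] -0.0010745447780280998
```

{"name": "apply_moves", "arguments": {
  "commands": "-0.01 -0.04 -0.01 0 0 0 1; -0.02 -0.08 -0.02 0 0 0 1; -0.02 -0.12 -0.03 0 0 0 1; -0.02 -0.16 -0.04 0 0 0 1; -0.02 -0.2 -0.05 0 0 0 1; -0.02 -0.24 -0.06 0 0 0 1; -0.02 -0.28 -0.07 0 0 0 1; -0.02 -0.32 -0.08 0 0 0 1; -0.02 -0.36 -0.09 0 0 0 1; -0.02 -0.4 -0.098 0 0 0 1"
}}

```text
clock: 14.72
tcp_pos: [603.5, -263.4, 61.6]
orientation: [-0.453, 0.544, -0.452, -0.543]
wrist_force: [-0.8, -0.0, 0.3]
grip_width: 0.003
```

{"name": "apply_moves", "arguments": {
  "commands": "0 -0.03 0 0 0 0 1; 0 -0.06 0 0 0 0 1; 0 -0.09 0 0 0 0 1; 0 -0.12 0 0 0 0 1; 0 -0.14 0 0 0 0 1; 0 -0.14 0 0 0 0 1; 0 -0.14 0 0 0 0 1"
}}

```text
clock: 15.3
tcp_pos: [623.1, -259.7, 61.4]
orientation: [0.452, -0.543, 0.453, 0.543]
wrist_force: [-0.5, 0.5, -0.7]
grip_width: 0.001
```

```bash
python3 -c "
from h import *
to(-70,-72,58)
f=env.grab_frame('scene');cv2.imwrite('pics/scene12.png',cv2.resize(f['img'][160:280,300:420],None,fx=5,fy=5,interpolation=cv2.INTER_CUBIC))
"
```

```text
shift frac [0.023 0.539 0.098] yawerr z-axis vs boxy deg -0.01 box [ 10.8 -86.7] [ 623.1 -259.7   61.4] t 15.3 F [-0.52  0.51 -0.65] 0.0005664503474078923
```

View pics/scene12.png

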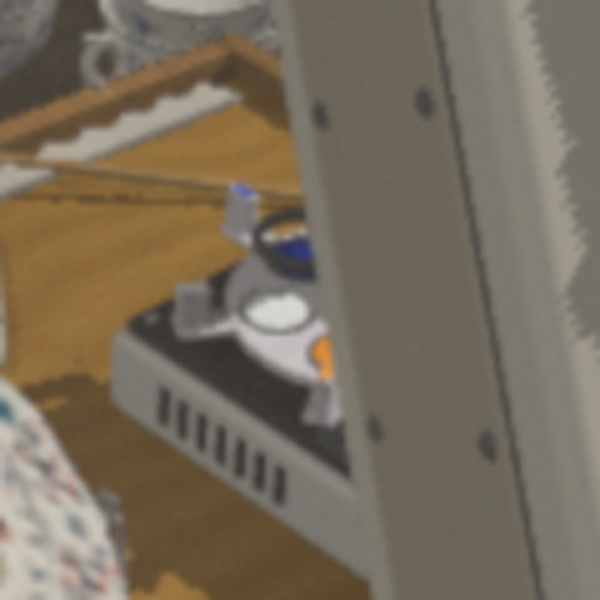

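Blue has clicked in: its tab is at (240,210) and the blue filter shows in the ring at (290,245). I'll lift, check, and move over the switch.

{"name": "apply_moves", "arguments": {
  "commands": "-0.2 0 0 0 0 0 1; -0.38 0 0 0 0 0 1; -0.38 0.2 0.05 0 0 0 1; -0.38 0.4 0.1 0 0 0 1; -0.38 0.6 0.15 0 0 0 1; -0.38 0.8 0.2 0 0 0 1; -0.38 0.85 0.22 0 0 0 1; -0.38 0.85 0.22 0 0 0 1; -0.38 0.85 0.22 0 0 0 1"
}}

```text
clock: 16.1
tcp_pos: [491.9, -250.5, 119.2]
orientation: [-0.453, 0.544, -0.452, -0.543]
wrist_force: [0.5, -0.3, 0.4]
grip_width: -0.001
```

```bash
python3 -c "
from h import *
to(-116.5,-53,60)
f=env.grab_frame('top');P=np.array(f['position'])
print(w2box(atz(f,442,296,70)))
cv2.imwrite('pics/top13.png',cv2.resize(f['img'][190:320,350:510],None,fx=5,fy=4.6,interpolation=cv2.INTER_CUBIC))
f=env.grab_frame('scene');cv2.imwrite('pics/scene13.png',cv2.resize(f['img'][160:280,300:460],None,fx=5,fy=5,interpolation=cv2.INTER_CUBIC))
"
```

```text
shift frac [0.395 0.    0.007] yawerr z-axis vs boxy deg -0.01 box [-116.5  -53.9] [ 491.9 -250.5  119.2] t 16.1 F [ 0.52 -0.33  0.42] -0.0010630782433842878
[-115.87854356  -50.33902845]
```

View pics/top13.png

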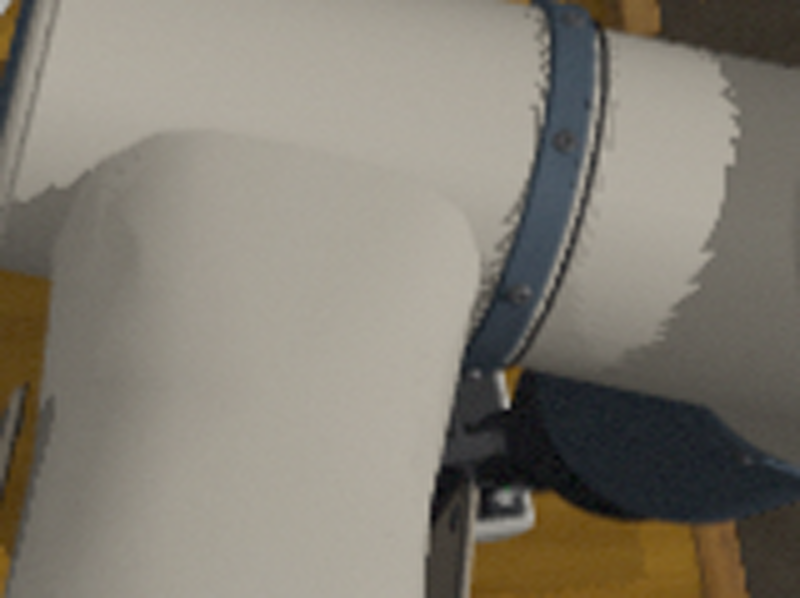

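View pics/scene13.png

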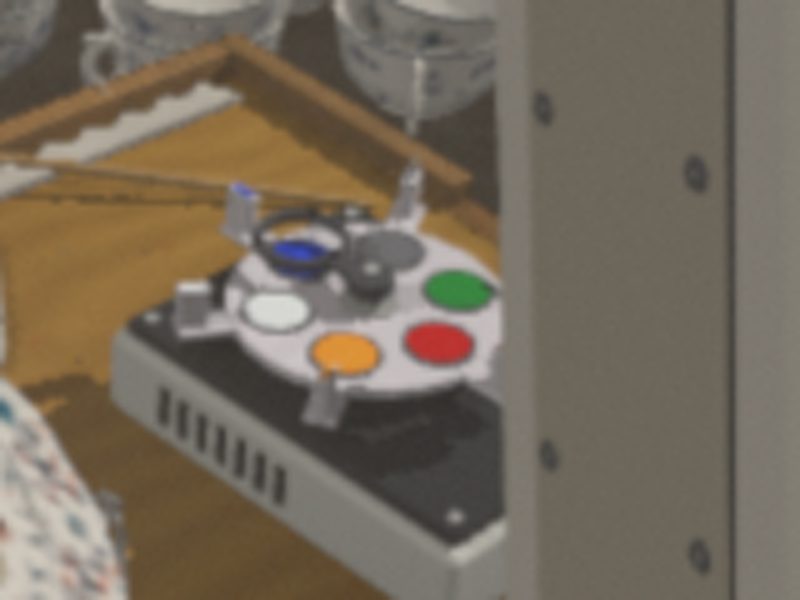

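Blue sits in the ring at (298,257), where amber sat originally. Now I'll lower onto the switch's on end.

{"name": "apply_moves", "arguments": {
  "commands": "0.1 0 0.005 0 0 0 1; 0.2 0 0.005 0 0 0 1; 0.3 0 0.005 0 0 0 1; 0.36 0 0.005 0 0 0 1; 0.39 0 0.005 0 0 0 1; 0.39 0 0.005 0 0 0 1; 0.39 0 0.005 0 0 0 1"
}}

```text
clock: 16.78
tcp_pos: [492.1, -249.8, 60.3]
orientation: [-0.452, 0.544, -0.453, -0.543]
wrist_force: [0.4, -0.1, 0.5]
grip_width: -0.0
```

{"name": "apply_moves", "arguments": {
  "commands": "0.01 0 0 0 0 0 1; 0.02 0 0 0 0 0 1; 0.03 0 0 0 0 0 1; 0.03 0 0 0 0 0 1; 0.03 0 0 0 0 0 1"
}}

```text
clock: 17.2
tcp_pos: [491.5, -249.6, 55.6]
orientation: [-0.453, 0.543, -0.453, -0.543]
wrist_force: [0.9, -0.3, -0.3]
grip_width: 0.003
```

{"name": "apply_moves", "arguments": {
  "commands": "0.01 0 0 0 0 0 1; 0.02 0 0 0 0 0 1; 0.02 0 0 0 0 0 1; 0.02 0 0 0 0 0 1"
}}

```text
clock: 17.53
tcp_pos: [491.4, -249.6, 52.3]
orientation: [0.452, -0.543, 0.453, 0.543]
wrist_force: [-0.1, 0.7, -0.3]
grip_width: -0.0
```

{"name": "apply_moves", "arguments": {
  "commands": "0.01 0 0 0 0 0 1; 0.015 0 0 0 0 0 1; 0.015 0 0 0 0 0 1; 0.015 0 0 0 0 0 1"
}}

```text
clock: 17.87
tcp_pos: [491.5, -249.6, 50.2]
orientation: [0.453, -0.543, 0.453, 0.543]
wrist_force: [0.5, 0.5, -0.3]
grip_width: 0.007
```

{"name": "apply_moves", "arguments": {
  "commands": "0.01 0 0 0 0 0 1; 0.01 0 0 0 0 0 1; 0.01 0 0 0 0 0 1"
}}

```text
clock: 18.12
tcp_pos: [491.4, -249.6, 48.6]
orientation: [0.453, -0.543, 0.453, 0.543]
wrist_force: [-0.5, -0.5, -0.5]
grip_width: 0.006
```

{"name": "apply_moves", "arguments": {
  "commands": "0.01 0 0 0 0 0 1; 0.01 0 0 0 0 0 1; 0.01 0 0 0 0 0 1"
}}

```text
clock: 18.37
tcp_pos: [491.4, -249.6, 47.1]
orientation: [0.452, -0.543, 0.453, 0.543]
wrist_force: [0.2, -0.6, -0.4]
grip_width: 0.007
```

{"name": "apply_moves", "arguments": {
  "commands": "0.01 0 0 0 0 0 1; 0.01 0 0 0 0 0 1; 0.01 0 0 0 0 0 1"
}}

```text
clock: 18.62
tcp_pos: [491.5, -249.6, 45.6]
orientation: [0.453, -0.543, 0.453, 0.543]
wrist_force: [0.6, -0.2, 0.3]
grip_width: 0.006
```

{"name": "apply_moves", "arguments": {
  "commands": "0.008 0 0 0 0 0 1; 0.008 0 0 0 0 0 1; 0.008 0 0 0 0 0 1"
}}

```text
clock: 18.87
tcp_pos: [491.7, -249.9, 44.9]
orientation: [-0.452, 0.544, -0.453, -0.543]
wrist_force: [-2.5, -1.3, 1.0]
grip_width: 0.001
```

{"name": "apply_moves", "arguments": {
  "commands": "0.005 0 0 0 0 0 1; 0.005 0 0 0 0 0 1; 0.005 0 0 0 0 0 1"
}}

```text
clock: 19.12
tcp_pos: [491.8, -250.1, 44.4]
orientation: [-0.452, 0.544, -0.453, -0.543]
wrist_force: [-1.5, -0.0, 4.6]
grip_width: 0.0
```

{"name": "apply_moves", "arguments": {
  "commands": "0.005 0 0 0 0 0 1; 0.005 0 0 0 0 0 1; 0.005 0 0 0 0 0 1"
}}

```text
clock: 19.37
tcp_pos: [491.8, -250.3, 44.0]
orientation: [-0.452, 0.544, -0.453, -0.543]
wrist_force: [-1.3, -2.3, 6.9]
grip_width: -0.001
```

```bash
python3 -c "
from h import *
to(-116.5,-53,43)"
```

```text
shift frac [ 0.006 -0.     0.005] yawerr z-axis vs boxy deg 0.01 box [-116.5  -53.7] [ 491.8 -250.3   44. ] t 19.3667 F [-1.27 -2.28  6.89] -0.0009793288959235188
```

{"name": "apply_moves", "arguments": {
  "commands": "0.005 0 0 0 0 0 1; 0.005 0 0 0 0 0 1; 0.005 0 0 0 0 0 1"
}}

```text
clock: 19.62
tcp_pos: [491.5, -249.4, 42.0]
orientation: [0.453, -0.543, 0.452, 0.543]
wrist_force: [0.4, -0.1, 0.2]
grip_width: 0.001
```

```bash
python3 -c "
from h import *
f=env.grab_frame('top')
to(-116.5,-53,43);print(env.observe()['wrist_torque'])
cv2.imwrite('pics/top14.png',cv2.resize(f['img'][250:330,400:500],None,fx=8,fy=7.5,interpolation=cv2.INTER_CUBIC))
"
```

```text
shift frac [-0.008 -0.002 -0.003] yawerr z-axis vs boxy deg -0.02 box [-116.8  -52.6] [ 491.3 -249.3   41.8] t 19.6667 F [ 0.4  -0.46 -0.33] -0.00460425212812968
[ 0.02391102 -0.01091922 -0.01783564]
```

View pics/top14.png

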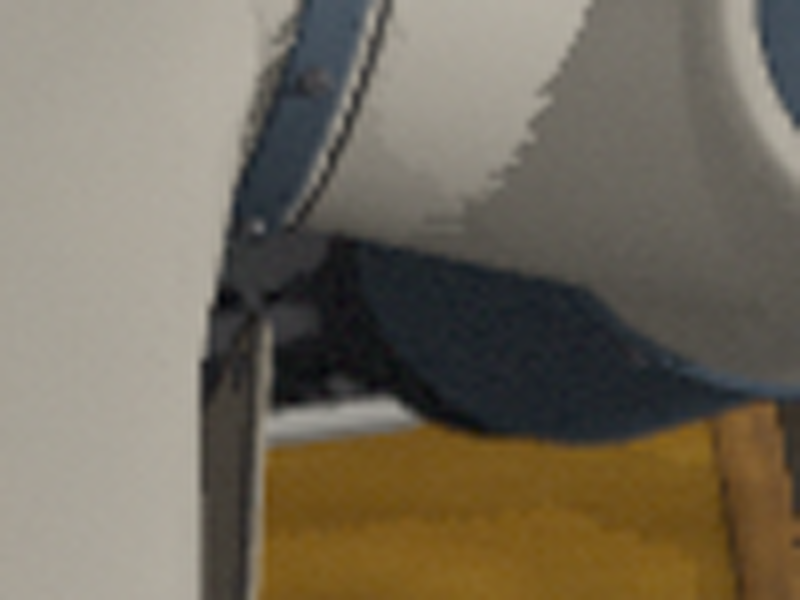

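The force dropped from 7 N to about 0 and the tool sank 2 mm, so the rocker snapped over. I'll lift away and check.

{"name": "apply_moves", "arguments": {
  "commands": "-0.15 0 0 0 0 0 1; -0.35 0 0 0 0 0 1; -0.6 0 0 0 0 0 1; -0.8 0 0 0 0 0 1; -0.9 0.2 -0.1 0 0 0 1; -0.9 0.45 -0.25 0 0 0 1; -0.9 0.7 -0.4 0 0 0 1; -0.9 0.9 -0.6 0 0 0 1; -0.9 0.9 -0.8 0 0 0 1; -0.9 0.9 -0.8 0 0 0 1"
}}

```text
clock: 20.5
tcp_pos: [378.9, -395.8, 176.3]
orientation: [0.453, -0.542, 0.454, 0.543]
wrist_force: [0.8, 1.3, -0.1]
grip_width: 0.003
```

```bash
python3 -c "
from h import *
f=env.grab_frame('top');P=np.array(f['position'])
to(-116.5,-53,160)
print(proj(f,np.r_[box2w(45,0),77.5]))
hsv=cv2.cvtColor(f['img'],cv2.COLOR_BGR2HSV)
for v in range(292,304,2):
  print(v,[int(round((P+ray(f,u,v)*f['depth'][v,u])[2])) for u in range(420,456,2)])
cv2.imwrite('pics/top15.png',cv2.resize(f['img'][190:320,350:510],None,fx=5,fy=4.6,interpolation=cv2.INTER_CUBIC))
f=env.grab_frame('scene');cv2.imwrite('pics/scene15.png',cv2.resize(f['img'][160:280,300:460],None,fx=5,fy=5,interpolation=cv2.INTER_CUBIC))
"
```

```text
shift frac [ 0.107 -0.907  0.813] yawerr z-axis vs boxy deg -0.23 box [-253.  -174.4] [ 379.4 -393.8  176. ] t 20.55 F [ 0.34  0.85 -0.6 ] 0.0009835231648948975
[404.11935399 223.66966216]
292 [58, 58, 55, 57, 60, 63, 60, 58, 58, 59, 60, 64, 64, 58, 57, 58, 56, 48]
294 [59, 59, 60, 65, 67, 72, 67, 68, 65, 66, 66, 65, 66, 59, 60, 56, 57, 48]
296 [60, 56, 57, 61, 66, 67, 70, 66, 65, 66, 64, 1070, 66, 61, 57, 60, 58, 47]
298 [58, 60, 60, 61, 64, 69, 71, 69, 68, 65, 65, 66, 63, 59, 56, 59, 60, 57]
300 [55, 58, 1070, 58, 62, 69, 68, 68, 69, 67, 66, 64, 66, 63, 59, 59, 58, 58]
302 [58, 58, 57, 57, 61, 69, 72, 61, 64, 63, 59, 64, 58, 61, 55, 57, 53, 50]
```

View pics/top15.png

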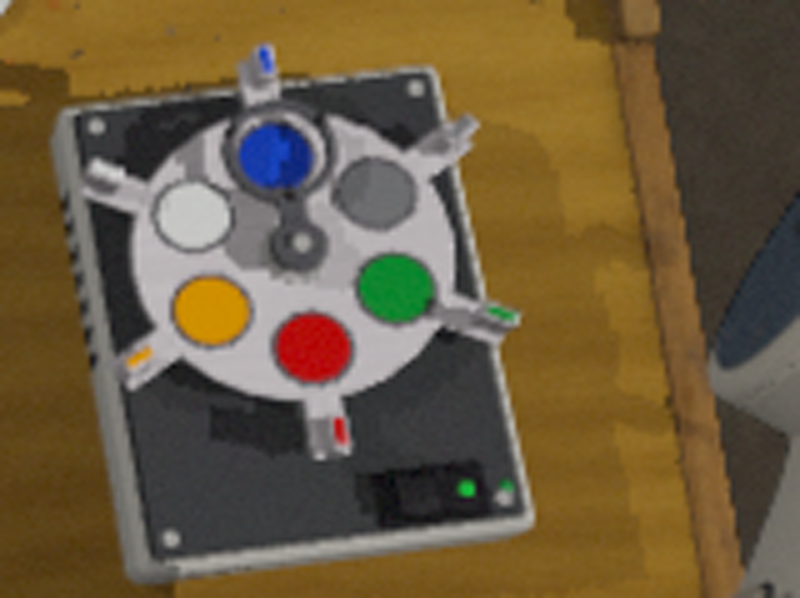

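View pics/scene15.png

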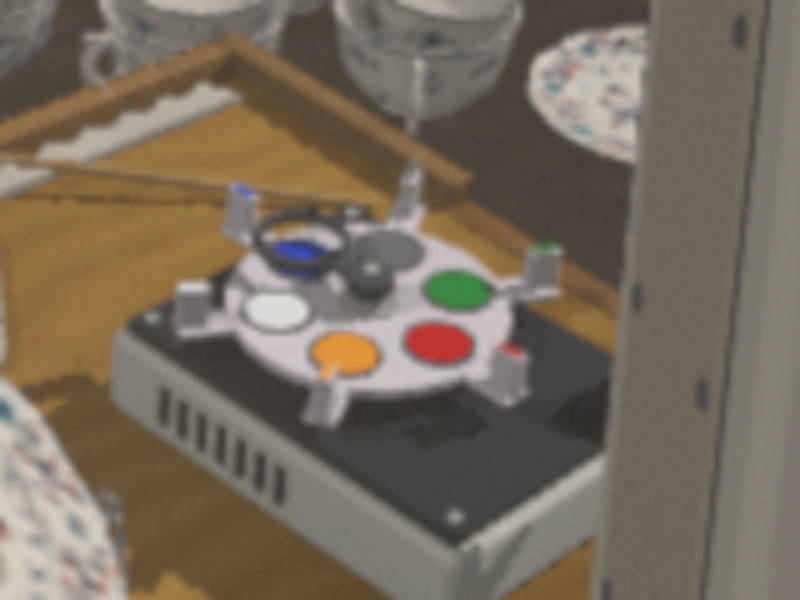

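Blue is under the ring at (275,155). The rocker's depth profile has reversed: the dot end is now about 65 mm high and the other end about 70. The arm touches nothing, so I'm handing in.

{"name": "apply_moves", "arguments": {
  "commands": "0 0 0 0 0 0 1; 0 0 0 0 0 0 1; 0 0 0 0 0 0 1"
}}

```text
clock: 20.85
tcp_pos: [380.9, -391.2, 177.3]
orientation: [-0.452, 0.544, -0.452, -0.544]
wrist_force: [-0.2, 0.5, 0.4]
grip_width: -0.0
```

```bash
python3 -c "
from bench import env
print(env.sign_off())"
```

```text
the job is handed in; nothing more can be done
None
```

I turned the filter wheel two steps counter-clockwise with the shut fingertips, pushing the blue tab and then the grey one. That clicked the blue filter in under the cup ring. I then pressed the green-dot end of the rocker: it snapped over at about 7 N, more than the 3 to 4 N stated. The job was handed in at 20.9 s; `sign_off` reports no verdict.

**Last checks:**
- **Filter:** both cameras show blue in the ring. I judged this by eye and did not measure it against the 3 mm limit.
- **Switch:** depth shows the rocker's tilt reversed, with the dot end now about 65 mm high and the other end about 70 mm. Before the press, the dot end was the high one, at about 70 mm.
- **Arm:** it was clear of everything, with about 0 N at the wrist.
- **Bystanders:** the arm only worked over the lamp and to its right, away from the bystanders. They looked unmoved in the full pictures up to 9 s, but I did not measure them.

**What disagreed:** my first three pushes passed over the tabs without touching them. The shut fingertips sit about 25 mm behind the reported TCP, not 8 mm ahead of it as the text says. I saw this by tilting the tool towards the camera, then worked correspondingly lower.

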